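# Lock off the bench isolator

### The job

The bench supply must be locked off before anyone services the press: swing the isolator's lever from on to off, so that its eye lies between the two ears of the hasp. Then push the longer of the two loose steel pins through ear, lever and ear until its collar sits against the hasp, and let go. Leave the short pin and the other things on the table where they are.

Things in the scene. Friction and masses are not known exactly. Their poses are not given: they have to be found in the camera images.
- isolator_handle (a joint): angle of the isolator's lever about the slope's normal: 0 = on (lever points up the slope), 1.571 = off, at its stop (swung clockwise as the robot sees it; lever points right along the slope, its eye between the hasp's ears). Stiff (about 0.25 N m, 2 to 3 N at the grip), stays where left; starts between 0 and 0.6
- handle_pivot (a point): point on the lever's pivot axis, 45 mm out of the slope, half-way up the slope. Axes: x up the slope, y left along it, z square out of the slope (50 degrees from vertical, towards the robot). Hub 38 mm wide, its top 5 mm beyond this point. The lever: flat steel bar 24 mm wide, 37 to 45 mm out of the slope, with a 13.5 mm hole (the eye) 65 mm from the pivot
- handle_grip (a point): centre of the round black grip at the lever's end: 18 mm diameter, 46 mm long along the lever, centre 109 mm from the pivot and 45 mm out of the slope. x points outwards along the lever, z out of the slope; turns with the lever. Below it only the slope
- hasp_hole (a point): centre of the hole in the hasp's outer ear, on its outer face, 52 mm out of the slope; axes as handle_pivot, the pin goes in along -z. The fixed hasp is a steel fork: two ears 34 x 30 mm, 4 mm thick, 13.5 mm holes, parallel to the slope, 14 mm apart, joined on the down-slope side, open up-slope, left and right. Behind the inner ear 30 mm are free
- long_pin_head (a point): centre of the long steel pin's head, 14 mm up; the pin lies level on a flat of its eight-sided head. x: from head to tip (starts pointing away from the robot); z up. Head 30 mm long, 28 mm across flats (two upright); neck 12 mm diameter x 10; collar 20 mm diameter x 4; shank 10 mm diameter x 44, last 9 tapered. Tip 73 mm from here. 0.08 to 0.17 kg
- long_pin_collar (a point): centre of the front face of the long pin's collar (it comes against the hasp), 29 mm from the head's centre; axes as long_pin_head
- short_pin_head (a point): centre of the short pin's head, 14 mm up: same head and collar, but a shank of only 18 mm, too short to pass the lever; tip 47 mm from here. To be left alone; axes as long_pin_head
- ink_bottle: loose bystander, origin at the centre of its underside: dark ink bottle 46 x 46 x 57 mm; stands among the pins
- water_bottle: loose bystander, origin at the centre of its underside: clear drink bottle, 92 mm diameter, 325 mm tall; stands behind, left of the isolator
- mug: loose bystander, origin at the centre of its underside: white spotted mug, 82 mm diameter, 114 mm with handle, 91 mm tall
- glue_stick: loose bystander, origin at the centre of its underside: standing glue stick, 26 mm diameter, 95 mm tall; in front of the isolator
- tape_roll: loose bystander, origin at the centre of its underside: flat roll of brown paper tape, 73 mm wide, 24 mm high; in front of the isolator
- long_pin: the long pin as a body (same axes as long_pin_head; origin 14 mm below the head's centre, on the flat it lies on)
- switch_desk: the isolator's fixed grey steel box: 180 mm wide, 160 mm deep, 160 mm high at the back, with a sloping front 170 mm long that rises from 30 mm above the table at its front edge, 50 degrees from level. Origin: centre of its underside; x points to its back, z up
There are look-alikes about, which are no part of the job. What is shaped like the long_pin but pink is not meant.

How it is judged:
On the way, in this order (a step that is already met when the one before it is completed fails the run):
1. the lever is at off (within 4 degrees of its stop) (value of joint isolator_handle above 1.5 rad), for 0.2 s.
2. the long pin is through both ears and the lever, its collar against the hasp (value of joint isolator_handle above 1.5 rad and distance between long_pin_collar and hasp_hole below 0.007 m and z of long_pin_collar in the frame of hasp_hole below 0.004 m and angle between the x axis of long_pin_collar and the z axis of hasp_hole, either way round below 0.22 rad), for 0.2 s.
At the end, for the whole second after the job is handed in: the lever is at off (joint above 1.50) and the long pin is right through both ears and the lever's eye: the centre of its collar's front face within 7 mm of the outer hole's centre and at most 4 mm off the ear, pin within 0.22 rad of the hole's axis; pin and lever released and at rest (all of step 2 and linear speed of long_pin below 0.02 m/s and velocity of joint isolator_handle below 0.05 rad/s); the robot touches nothing.
It fails at once if the ink bottle or the glue stick is shifted more than 30 mm or knocked over (distance of any of ink_bottle, glue_stick from where it was at the start of the episode above 0.03 m or angle between any of ink_bottle, glue_stick's own z axis and vertical above 0.5 rad).
It fails at once if the water bottle or the mug is shifted more than 30 mm or knocked over (distance of any of water_bottle, mug from where it was at the start of the episode above 0.03 m or angle between any of water_bottle, mug's own z axis and vertical above 0.5 rad).
It fails at once if the roll of tape is shifted more than 30 mm (distance of tape_roll from where it was at the start of the episode above 0.03 m).
It fails at once if the short pin is shifted more than 30 mm (distance of short_pin_head from where it was at the start of the episode above 0.03 m).
It also fails if it takes over 72 s, if anything falls off the work surface, if the arm or the gripper's body presses on something with over 40 N, if the wrist force passes 120 N, or if a joint passes its speed limit or range.

### The arm

A 6-joint arm with a two-finger parallel gripper is mounted at the origin on the work surface; the furniture and walls round the work are solid. World frame = base frame: x ahead of the robot, y to its left, z up, the work surface at z = 0. Lengths are in m, angles in rad, forces in N, time in s.
With the tool pointing down it reaches from about 0.35 to 0.975 m from the base axis. Payload 4.9 kg.
Tool frame: the origin (TCP) lies at the very end of the fingers, on their centre line; the grasp point (between the pads) lies 19 mm behind it; z points along the fingers, y is the line along which they close (so a half turn about z gives the same grasp; the last joint's range is limited). The gripper opens to 85 mm and grips with 20 to 120 N. Pads are 22 mm wide; open, the fingers measure 114 mm over their backs; the gripper's body (76 mm by 85 mm) begins 54 mm behind the grasp point. The pads swing forward as they close: fully open they stand 13 mm farther back than shut.
Start: joints at [1.055, 0.053, 1.613, -0, 1.476, -0.119], TCP at [0.242, 0.576, 0.192] pointing down, gripper open.
Joint ranges: [-3.01, 3.01], [-1.01, 2.22], [0.06, 2.58], [-1.02, 4.17], [0.09, 2.62], [-3.14, 3.14]. Speed limits (rad/s): [2.57, 2.57, 3.14, 3.14, 3.14, 3.14].

### API

Orientations are given as a unit quaternion [w, x, y, z].
In Python, from plant import manip, vision, order gives the robot as it stands.
- The arm moves only by the tool play_rows, never from a script. Its argument "steps" is a list that holds one entry, the list of rows, each a list of 6 numbers: the shift along the tool's x, y, z in mm, then the turn, a rotation vector about the tool's x, y, z in degrees. A call has 1 to 12 rows; each row is the pose to reach, as a shift and turn from the pose commanded when the call began, along the tool's axes at that moment; what a row does not reach only later rows make up. A row lasts 1/12 s, in which the tool goes at most 41.7 mm and 7.16 degrees, less where a joint would pass 70% of its speed; a pose out of reach is approached as far as the arm can. A call with a gripper value outside its range is refused whole. "claw" is the gripper's target within -1 to 1 (fully open at 1, half-way at 0, shut at -1), set as the call begins (left out, the last holds). The fingers move at their own pace and stop on an object; the grip force is fixed at half the most. Time passes only in rows, so rows that repeat a pose let the fingers close. It gives the time, the measured TCP pose, the force, the opening and the grip force at its end, in the units of the state.
- manip.state(): the state, without advancing time (a new reading comes with each control period).
- vision.grab_frame(name): name is "scene" or "top" or "wrist"; returns (picture, depth): 400x640x3 uint8, blue, green, red; 400x640 float32, m along the optical axis (not along the pixel's ray), 0 where there is no reading.
- vision.camera_info(name): a dict with "K" (3x3 intrinsics, pixels), "k1" (the pictures are not rectified: a ray, as slopes to the right and down, at radius r is drawn at 1 + k1 r^2 times it, then the intrinsics apply), "eye" and "orientation" of the camera in the world; the wrist camera has in their place "T_tool_cam" (4x4, takes a point from camera to tool coordinates, whose origin is the TCP and whose axes are the flange's). Camera axes: x right, y down, z forward; pixel columns grow to the right and rows downward; lengths in m; the calibration is good to about 2 mm. A picture is of the moment at which its call begins: read the wrist's pose just before it. camera_info takes no time and is no camera call.
- order.job_done(): hands the job in; it is judged then, once.
The state is a dict: "time": time; "joint_pos": joint angles; "joint_vel": joint speeds; "joint_efforts": joint torques, N m; "tool_pos": TCP position; "tool_rot": TCP orientation; "contact_force": force on the tool from outside, world axes, zero at the start; "ft_torque": the same for the moment, N m; "gripper_width": opening from 0.0 (shut) to 1.0 (fully open); "grasp_force": force on a finger pad.
Only numpy, scipy, OpenCV 4.12 (cv2) and the standard library are available. Lean on these libraries where they do the work, as an engineer would, in place of code of your own. Each camera call takes 0.05 s, during which the arm holds its last target. There are 200 camera calls.

## Working session

There is one attempt and no reset: what is moved stays moved. The work goes in short steps, Python scripts to look and compute and a tool call to move; the robot and the scene stay as the last step left them, time stands still between calls to the robot, and variables do not carry over. Pictures are saved under pics/ and viewed, at most 10 in all, crops included, and the job is handed in when it is done.

Besides the shell and the picture viewer there is one more tool, called after "Request:" as name(argument=value, ...) on one line, values as JSON. play_rows: Moves the arm, as the interface text tells. Its arguments: {"type":"object","properties":{"steps":{"type":"array"},"claw":{"type":"number"}},"required":["steps"]}

```bash
mkdir -p pics; ls
cat > h.py <<'E'
import numpy as np, cv2
from scipy.spatial.transform import Rotation as R
from plant import manip, vision, order
def q2R(q): return R.from_quat([q[1],q[2],q[3],q[0]]).as_matrix()
def campose(n):
    i=vision.camera_info(n)
    if n=="wrist":
        s=manip.state(); T=np.eye(4); T[:3,:3]=q2R(s["tool_rot"]); T[:3,3]=s["tool_pos"]
        return i,T@np.array(i["T_tool_cam"])
    T=np.eye(4); T[:3,:3]=q2R(i["orientation"]) ; T[:3,3]=i["eye"]; return i,T
def grab(n,f=None):
    i,T=campose(n); p,d=vision.grab_frame(n)
    if f: cv2.imwrite("pics/"+f,p)
    np.savez("last_%s.npz"%n,p=p,d=d,T=T,K=np.array(i["K"]),k1=i["k1"]); return p,d
class V:
    def __init__(s,n):
        z=np.load("last_%s.npz"%n); s.p,s.d,s.T,s.K,s.k1=z["p"],z["d"],z["T"],z["K"],float(z["k1"])
    def ray(s,uv):
        uv=np.atleast_2d(np.float64(uv)).reshape(-1,1,2)
        r=cv2.undistortPoints(uv,s.K,np.array([s.k1,0,0,0,0.]))[:,0]
        return np.c_[r,np.ones(len(r))]
    def pt(s,uv):
        uv=np.atleast_2d(uv); r=s.ray(uv); ij=np.int32(np.round(uv)); d=s.d[ij[:,1],ij[:,0]]
        return (r*d[:,None])@s.T[:3,:3].T+s.T[:3,3]
    def plane(s,uv,p0,n):
        w=s.ray(uv)@s.T[:3,:3].T; o=s.T[:3,3]; n=np.array(n)
        return o+w*(((np.array(p0)-o)@n)/(w@n))[:,None]
    def proj(s,P):
        P=np.atleast_2d(np.float64(P)); c=(P-s.T[:3,3])@s.T[:3,:3]; c=c[:,:2]/c[:,2:]
        c=c*(1+s.k1*(c**2).sum(1,keepdims=True)); return c*[s.K[0,0],s.K[1,1]]+s.K[:2,2]
def rows(goalp,goalR,s=None):
    "shift mm and rotvec deg in tool axes from the measured pose"
    s=s or manip.state(); A=q2R(s["tool_rot"])
    return np.r_[A.T@(np.array(goalp)-s["tool_pos"])*1000, np.degrees(R.from_matrix(A.T@goalR).as_rotvec())]
E
python3 - <<'E'
from h import *
np.set_printoptions(precision=3,suppress=True)
a,_=grab("scene");b,_=grab("top")
cv2.imwrite("pics/a.png",a);cv2.imwrite("pics/b.png",b)
for n in("scene","top"):
    i,T=campose(n);print(n,i["K"],i["k1"],T)
print(vision.camera_info("wrist"));print(manip.state())
E
```

```text
pics
scene [[514.329   0.    328.521]
 [  0.    514.329 198.573]
 [  0.      0.      1.   ]] -0.15784532585992705 [[ 0.778 -0.41   0.475 -0.1  ]
 [-0.628 -0.531  0.569 -0.806]
 [ 0.019 -0.742 -0.671  1.06 ]
 [ 0.     0.     0.     1.   ]]
top [[458.526   0.    318.547]
 [  0.    458.526 198.92 ]
 [  0.      0.      1.   ]] 0.025109225899211628 [[-0.295 -0.926  0.236  0.203]
 [-0.955  0.288 -0.067  0.079]
 [-0.005 -0.245 -0.97   1.492]
 [ 0.     0.     0.     1.   ]]
{'K': array([[305.495,   0.   , 321.862],
       [  0.   , 305.495, 196.215],
       [  0.   ,   0.   ,   1.   ]]), 'k1': -0.03338879210915334, 'T_tool_cam': array([[ 0.   , -0.957, -0.291,  0.073],
       [ 1.   ,  0.   ,  0.   ,  0.001],
       [-0.   , -0.291,  0.957, -0.181],
       [ 0.   ,  0.   ,  0.   ,  1.   ]])}
{'time': 0.1, 'joint_pos': array([ 1.055,  0.053,  1.614,  0.   ,  1.476, -0.119]), 'joint_vel': array([ 0.001, -0.002, -0.003,  0.001, -0.003, -0.   ]), 'joint_efforts': array([  0.   , -39.491, -37.136,  -0.   ,   0.004,  -0.   ]), 'tool_pos': array([0.241, 0.576, 0.191]), 'tool_rot': array([-0.   ,  0.197,  0.98 , -0.001]), 'contact_force': array([-0.295,  0.05 , -0.673]), 'ft_torque': array([ 0.016,  0.046, -0.025]), 'grasp_force': 0.0, 'gripper_width': 1.0020268361867246}
```

View pics/a.png

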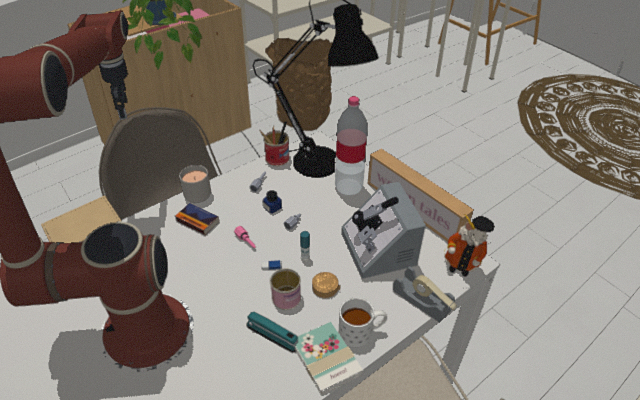

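View pics/b.png

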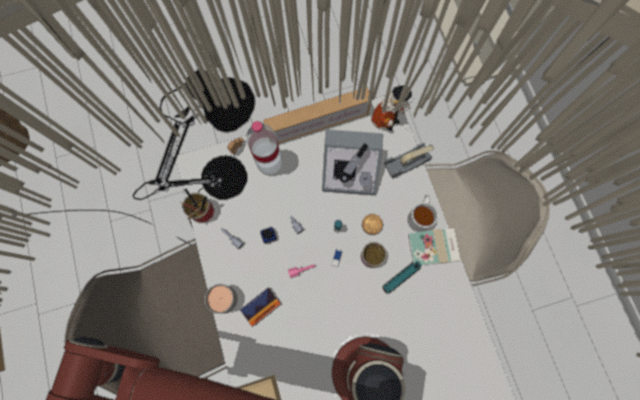

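The scene view shows the isolator at about (380,225) and pins at (258,182) and (293,221), with the ink bottle at (272,202). The top view has pins at (232,238) and (297,225), and the left one looks longer. The pink look-alike is at (300,270). Next I'll zoom in and measure.

Run:
```python
from h import *
np.set_printoptions(precision=3,suppress=True)
s=V("scene");t=V("top")
c=lambda p,x,y,w,h:cv2.resize(p[y:y+h,x:x+w],(400,300),interpolation=cv2.INTER_CUBIC)
m=np.vstack([np.hstack([c(s.p,235,160,80,60+15),c(s.p,335,175,100,75)]),np.hstack([c(t.p,215,205,100,75),c(t.p,305,125,100,75)])])
cv2.imwrite("pics/c.png",m)
print(s.d[182,258],t.d[235,232])
for n,v,uvs in(("top",t,[(232,238),(237,241),(297,225),(269,235),(338,225),(372,223),(424,216),(347,178),(330,190),(375,190),(328,150),(378,152),(361,150)]),("scene",s,[(258,182),(293,221),(272,202),(305,245),(380,225),(385,205)])):
    print(n); print(np.c_[uvs,v.pt(uvs)])
```

```text
1.5993392 1.4869704
top
[[232.    238.      0.518   0.283   0.022]
 [237.    241.      0.504   0.27    0.021]
 [297.    225.      0.495   0.07    0.031]
 [269.    235.      0.485   0.164   0.058]
 [338.    225.      0.445  -0.051   0.095]
 [372.    223.      0.43   -0.165   0.027]
 [424.    216.      0.398  -0.325   0.056]
 [347.    178.      0.573  -0.12    0.124]
 [330.    190.      0.577  -0.068   0.024]
 [375.    190.      0.53   -0.208   0.037]
 [328.    150.      0.67   -0.088   0.149]
 [378.    152.      0.617  -0.234   0.151]
 [361.    150.      0.619  -0.173   0.213]]
scene
[[258.    182.      0.511   0.271   0.022]
 [293.    221.      0.495   0.063   0.023]
 [272.    202.      0.483   0.151   0.04 ]
 [305.    245.      0.444  -0.063   0.063]
 [380.    225.      0.612  -0.165   0.115]
 [385.    205.      0.609  -0.177   0.196]]
```

View pics/c.png

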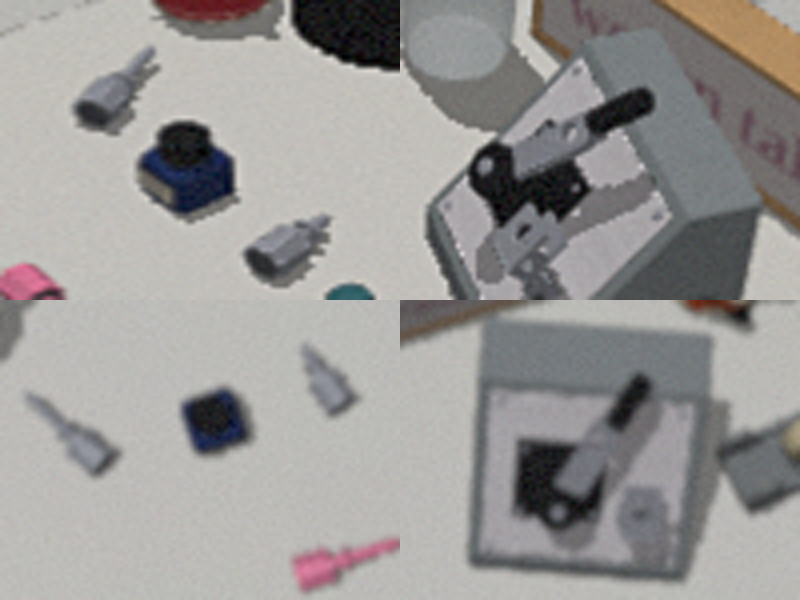

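The crops show that the left pin (top view 232,238) is the longer one. The hub is at about (345,179) and the hasp at about (365,177) in the top view. The lever points up and a little right.

Run:
```python
from h import *
np.set_printoptions(precision=4,suppress=True)
t=V("top");s=V("scene")
back=t.plane([(326.25,130),(383,133.75)],[0,0,.16],[0,0,1]);fr=t.plane([(323,190.5),(376.3,194.5)],[0,0,.03],[0,0,1]);mid=t.plane([(325.5,146.5),(381.2,150)],[0,0,.16],[0,0,1])
print(back,mid,fr)
for a in(back,mid,fr):
    d=a[0]-a[1];print(np.linalg.norm(d),np.degrees(np.arctan2(-d[0],d[1])))
# plane fit of slope from depth (both cams)
for v,(x0,x1,y0,y1) in((t,(326,378,152,190)),(s,(345,400,185,255))):
    uv=np.array([(x,y) for x in range(x0,x1) for y in range(y0,y1)]);P=v.pt(uv)
    best=0;rng=np.random.default_rng(0)
    for k in range(1500):
        q=P[rng.choice(len(P),3,False)];n=np.cross(q[1]-q[0],q[2]-q[0]);L=np.linalg.norm(n)
        if L<1e-5:continue
        n/=L;n*=np.sign(n[2])
        if abs(n[2]-.643)>.06:continue
        inl=abs((P-q[0])@n)<.003
        if inl.sum()>best:best=inl.sum();I=inl
    c=P[I].mean(0);n=np.linalg.svd(P[I]-c,full_matrices=False)[2][2];n*=np.sign(n[2]);print(best,len(P),c,n,np.degrees(np.arctan2(-n[1],-n[0])),np.degrees(np.arccos(n[2])))
# pins: grey/dark mask top & scene rectangles
for v,nm,(x0,x1,y0,y1) in((t,"long",(218,248,224,252)),(t,"short",(286,306,213,236)),(s,"longS",(247,270,168,194))):
    r=cv2.cvtColor(v.p[y0:y1,x0:x1],cv2.COLOR_BGR2GRAY);print(nm,np.median(r));
    m=(r<np.median(r)-30);ys,xs=np.nonzero(m);P=v.plane(np.c_[xs+x0,ys+y0],[0,0,.014],[0,0,1])[:,:2]
    c=P.mean(0);e=np.linalg.svd(P-c,full_matrices=False)[2][0];e*=np.sign(e[0]);u=(P-c)@e;print(c,np.degrees(np.arctan2(e[1],e[0])),c+e*u.min(),c+e*u.max(),np.ptp(u))
```

```text
[[ 0.7306 -0.1016  0.16  ]
 [ 0.6662 -0.2658  0.16  ]] [[ 0.6793 -0.083   0.16  ]
 [ 0.6174 -0.2431  0.16  ]] [[ 0.5809 -0.0449  0.03  ]
 [ 0.5158 -0.2084  0.03  ]]
0.17644470399039433 -21.39166744012632
0.17159223086809208 -21.136638003309304
0.17602475210729424 -21.71147255895927
958 1976 [ 0.5994 -0.1458  0.0933] [-0.7218  0.2802  0.6329] -21.21812476573446 50.73616809002192
1476 3850 [ 0.6065 -0.1534  0.1028] [-0.7109  0.2857  0.6426] -21.895062790151165 50.01386152391903
long 186.0
[0.5126 0.2779] 32.26808010578329 [0.4827 0.259 ] [0.561  0.3085] 0.09258844165880625
short 184.0
[0.4963 0.0717] 16.428099827492378 [0.4713 0.0644] [0.5326 0.0824] 0.06396967357225372
longS 190.0
[0.5095 0.2699] 43.4892333293209 [0.4795 0.2414] [0.5548 0.3128] 0.1037895186955928
```

```bash
cat > desk.py <<'E'
from h import *
psi=np.radians(-21.5); xd=np.array([np.cos(psi),np.sin(psi),0]); c5,s5=np.cos(np.radians(50)),np.sin(np.radians(50))
X=c5*xd+[0,0,s5]; Y=np.array([-xd[1],xd[0],0]); Z=-s5*xd+[0,0,c5]
S=np.c_[X,Y,Z]
def tri(v1,u1,v2,u2):
    A=[];b=[]
    for v,u in((v1,u1),(v2,u2)):
        w=(v.ray(u)@v.T[:3,:3].T)[0];w/=np.linalg.norm(w);M=np.eye(3)-np.outer(w,w);A.append(M);b.append(M@v.T[:3,3])
    x=np.linalg.lstsq(np.vstack(A),np.hstack(b),rcond=None)[0];return x
E
python3 - <<'E'
from desk import *
np.set_printoptions(precision=4,suppress=True)
t=V("top");s=V("scene")
c=np.array([.5994,-.1458,.0933]);c2=np.array([.6065,-.1534,.1028])
print("slope off",c@Z,c2@Z)
f=np.array([.5484,-.1266,.03]);print("front edge in slope",f@S)
for n,a,b in(("hub",(345,178.75),(356.75,215.75)),("hasp",(365,178.25),(365.5,233.75)),("gripend",(365.5,144.5),(397,200))):
    P=tri(t,a,s,b);print(n,P,P@S, P@S-f@S, t.proj(P)-a,s.proj(P)-b)
# desired view pose
P=f+S@[.085,0,.0]
print(P)
Rg=np.c_[-X,Y,-Z]; print(np.linalg.det(Rg))
print(rows(P+S@[-.02,0.0,.2],Rg))
E
```

```text
slope off -0.4081792539924745 -0.40926698160913216
front edge in slope [ 0.3808  0.0832 -0.4071]
hub [ 0.5726 -0.1136  0.1316] [ 0.4701  0.1042 -0.3554] [0.0893 0.021  0.0517] [[ 0.1298 -0.7581]] [[-0.8626  0.3032]]
hasp [ 0.5545 -0.1727  0.1257] [ 0.4686  0.0425 -0.3629] [ 0.0878 -0.0407  0.0442] [[-0.0357  0.2081]] [[ 0.2438 -0.0874]]
gripend [ 0.6322 -0.1923  0.2112] [ 0.5852  0.0528 -0.3689] [ 0.2044 -0.0304  0.0383] [[ 0.0471 -0.2209]] [[-0.2512  0.0973]]
[ 0.5992 -0.1466  0.0951]
1.0
[-443.3881 -531.6323  -16.1859   -0.6357  -50.0116   -1.1097]
```

Request:
play_rows(steps=[[[-440,-530,-20,0,0,0],[-440,-530,-20,0,0,0],[-440,-530,-20,0,0,0],[-440,-530,-20,0,0,0],[-440,-530,-20,0,0,0],[-440,-530,-20,0,0,0],[-440,-530,-20,0,-50,0],[-440,-530,-20,0,-50,0],[-440,-530,-20,0,-50,0],[-440,-530,-20,0,-50,0],[-440,-530,-20,0,-50,0],[-440,-530,-20,0,-50,0]]], claw=-1)

```text
time: 1.1
tool_pos: [0.3905, 0.0997, 0.2067]
tool_rot: [0.36, 0.183, 0.912, -0.076]
contact_force: [-56.3, -36.4, 38.1]
gripper_width: 0.002
grasp_force: 0.0
```

Request:
play_rows(steps=[[[0,0,0,0,0,0]]])

```text
time: 1.18
tool_pos: [0.387, 0.097, 0.1935]
tool_rot: [0.352, 0.183, 0.914, -0.081]
contact_force: [-0.6, 1.0, -2.4]
gripper_width: 0.002
grasp_force: 0.0
```

Run:
```python
from desk import *
np.set_printoptions(precision=3,suppress=True)
f=np.array([.5484,-.1266,.03]);P=f+S@[.085,0,.0]
s=manip.state();print(s["time"],s["tool_pos"],s["joint_pos"],s["contact_force"])
print(rows(P+S@[-.02,0.0,.2],np.c_[-X,Y,-Z],s))
```

```text
1.1833 [0.387 0.097 0.194] [ 0.486 -1.007  2.482 -0.601  1.223 -0.61 ] [-0.642  0.957 -2.371]
[-100.245 -145.785   75.062   -1.881   -7.677   -0.292]
```

```bash
cat >> desk.py <<'E'
def Rt(a,yaw=-21.5):
    "tool yawed to desk heading, z tilted a deg forward from down, camera on robot side"
    return R.from_euler("z",yaw,degrees=True).as_matrix()@R.from_euler("y",-a,degrees=True).as_matrix()@np.diag([-1,1,-1.])
E
python3 - <<'E'
from desk import *
np.set_printoptions(precision=1,suppress=True)
print(Rt(30)[:,2]); print(rows([.52,-.11,.25],Rt(30)))
E
```

```text
[ 0.5 -0.2 -0.9]
[-186.6 -139.4   97.2   -1.8   12.3   -0.6]
```

Request:
play_rows(steps=[[[-15,-10,8,0,2,0],[-45,-32,22,0,5,0],[-75,-55,40,0,8,0],[-105,-80,55,0,11,0],[-135,-101,70,0,12,0],[-160,-120,83,0,12,0],[-180,-132,93,-2,12,0],[-187,-139,97,-2,12,0],[-187,-139,97,-2,12,0],[-187,-139,97,-2,12,0]]])

```text
time: 2.02
tool_pos: [0.5232, -0.1051, 0.2633]
tool_rot: [0.264, 0.185, 0.946, -0.038]
contact_force: [-0.0, 0.5, -0.9]
gripper_width: 0.004
grasp_force: 0.0
```

Run:
```python
from desk import *
np.set_printoptions(precision=3,suppress=True)
s=manip.state();print(s["time"],s["tool_pos"],s["joint_pos"],s["contact_force"])
grab("wrist","d.png")
```

```text
2.0167 [ 0.523 -0.105  0.263] [-0.339 -0.629  2.119  0.003  1.112 -1.525] [-0.001  0.491 -0.87 ]
```

View pics/d.png

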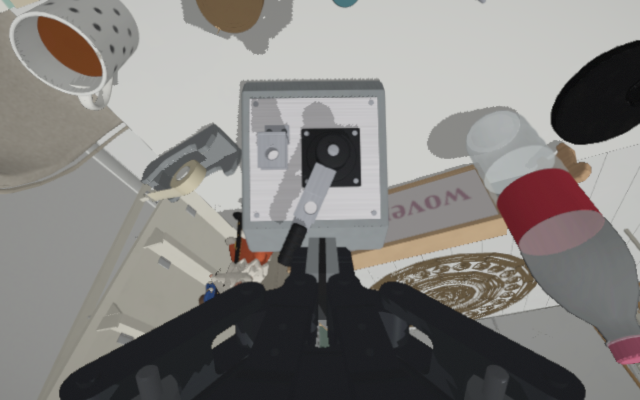

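The wrist view has up in the image towards the robot. The hub is at (333,150), the eye at (311,208), the grip at about (292,245) and the hasp hole at (272,155).

Run:
```python
from desk import *
np.set_printoptions(precision=4,suppress=True)
w=V("wrist"); z0=-.408
for n,uv,h in(("hub",(333,150.5),.05),("eye",(311,208),.045),("grip",(292,245),.054),("hasp",(272,154.5),.052),("BL",(244,82),0),("BR",(384,82),0),("scr1",(255,103),0),("scr2",(375,103),0),("scr3",(257,212),0),("scr4",(371,213),0)):
    P=w.plane([uv],Z*(z0+h),Z)[0];D=w.pt([uv])[0];print(n,P,P@S,"depth",D@S)
g=cv2.cvtColor(w.p,cv2.COLOR_BGR2GRAY);print(g[145:165,262:284])
```

```text
hub [ 0.5759 -0.1083  0.129 ] [ 0.4687  0.1103 -0.358 ] depth [ 0.4691  0.1102 -0.3563]
eye [ 0.6064 -0.1467  0.1717] [ 0.5288  0.0857 -0.363 ] depth [ 0.5288  0.0848 -0.4084]
grip [ 0.6151 -0.1718  0.2063] [ 0.5663  0.0656 -0.354 ] depth [ 0.5668  0.0653 -0.3575]
hasp [ 0.553  -0.1681  0.1328] [ 0.472   0.0463 -0.356 ] depth [ 0.4627  0.0387 -0.4084]
BL [ 0.5152 -0.1971  0.0226] [ 0.3719  0.0054 -0.408 ] depth [ 0.3622  0.0001 -0.4308]
BR [ 0.5804 -0.0368  0.0249] [ 0.3748  0.1784 -0.408 ] depth [ 0.3643  0.1843 -0.4333]
scr1 [ 0.5361 -0.191   0.0431] [ 0.3986  0.0187 -0.408 ] depth [ 0.399   0.019  -0.4069]
scr2 [ 0.5917 -0.0543  0.0451] [ 0.4012  0.1663 -0.408 ] depth [ 0.4014  0.1662 -0.4074]
scr3 [ 0.6162 -0.2217  0.1454] [ 0.5322  0.0195 -0.408 ] depth [ 0.5322  0.0197 -0.4071]
scr4 [ 0.6693 -0.0946  0.1487] [ 0.5365  0.1573 -0.408 ] depth [ 0.5365  0.1574 -0.4085]
[[156 155 154 154 155 154 153 155 148 150 155 156 156 156 156 158 159 159
  158 157 158 158]
 [155 154 154 154 156 156 156 156 156 156 155 155 156 155 156 158 160 159
  158 157 159 158]
 [156 155 154 154 157 158 152 
[... 944 characters left out ...]
0 199 196 189 166 150 156 159
  158 158 159 158]
 [156 155 154 151 142 134 149 178 192 194 192 190 179 158 148 153 159 160
  158 158 158 157]
 [157 155 154 155 152 144 138 148 164 171 165 160 153 148 153 158 160 160
  158 157 158 158]
 [156 155 154 155 155 153 150 148 146 146 145 151 155 155 157 159 160 160
  159 157 159 158]
 [156 155 154 155 155 155 153 153 154 155 155 156 157 156 157 158 160 160
  158 158 159 158]
 [156 156 155 154 155 155 153 154 155 157 157 157 157 156 156 158 160 160
  159 158 159 158]
 [156 156 154 154 155 155 153 154 156 157 157 157 157 156 156 158 160 159
  158 158 159 158]
 [156 156 154 155 156 154 153 154 156 157 157 157 157 156 156 158 160 159
  158 158 159 158]]
```

```bash
cat > lev.py <<'E'
from desk import *
piv=np.array([.469,.110,-.408+.045])
def C(th,d,r=.112,up=0.):
    th=np.radians(th);q=piv+np.r_[r*np.cos(th)+d*np.sin(th),-r*np.sin(th)+d*np.cos(th),up]
    return S@q+Rt(30)[:,2]*.014
E
python3 - <<'E'
from lev import *
np.set_printoptions(precision=0,suppress=True)
s=manip.state()
print(rows(C(24.6,.045,up=.06),Rt(30),s));print(rows(C(24.6,.045),Rt(30),s))
s2=dict(s);s2["tool_pos"]=C(24.6,.045);s2["tool_rot"]=s["tool_rot"]
for th in range(25,96,5):print(th,rows(C(th,.027 if th<60 else .027-(th-60)*.007/30),Rt(30),s2))
E
```

```text
[-70.   9.  64.   1.   1.  -1.]
[-90.   8. 120.   1.   1.  -1.]
25 [  7. -17.   2.   1.   1.  -1.]
30 [  9. -27.   3.   1.   1.  -1.]
35 [ 12. -37.   4.   1.   1.  -1.]
40 [ 16. -46.   5.   1.   1.  -1.]
45 [ 20. -55.   6.   1.   1.  -1.]
50 [ 25. -63.   8.   1.   1.  -1.]
55 [ 31. -71.  10.   1.   1.  -1.]
60 [ 38. -79.  12.   1.   1.  -1.]
65 [ 46. -86.  14.   1.   1.  -1.]
70 [ 54. -92.  17.   1.   1.  -1.]
75 [ 64. -98.  20.   1.   1.  -1.]
80 [  73. -102.   24.    1.    1.   -1.]
85 [  83. -106.   27.    1.    1.   -1.]
90 [  93. -108.   31.    1.    1.   -1.]
95 [ 104. -110.   34.    1.    1.   -1.]
```

Request:
play_rows(steps=[[[-10,2,9,0,0,0],[-30,4,27,0,0,0],[-50,8,46,0,0,0],[-65,9,60,0,0,0],[-75,9,75,0,0,0],[-82,8,95,0,0,0],[-88,8,112,0,0,0],[-90,8,120,0,0,0],[-90,8,120,0,0,0],[-90,8,120,0,0,0]]])

```text
time: 2.9
tool_pos: [0.6556, -0.1462, 0.2066]
tool_rot: [0.264, 0.183, 0.946, -0.038]
contact_force: [-0.2, 0.2, 0.2]
gripper_width: 0.001
grasp_force: 0.0
```

Run:
```python
from lev import *
np.set_printoptions(precision=3,suppress=True)
s=manip.state();print(s["joint_pos"],s["contact_force"],rows(C(24.6,.045),Rt(30),s))
grab("wrist","e.png")
```

```text
[-0.329 -0.207  1.911 -0.002  0.899 -1.516] [-0.158  0.22   0.204] [-0.2    0.054  0.567  1.255  0.88  -0.782]
```

View pics/e.png

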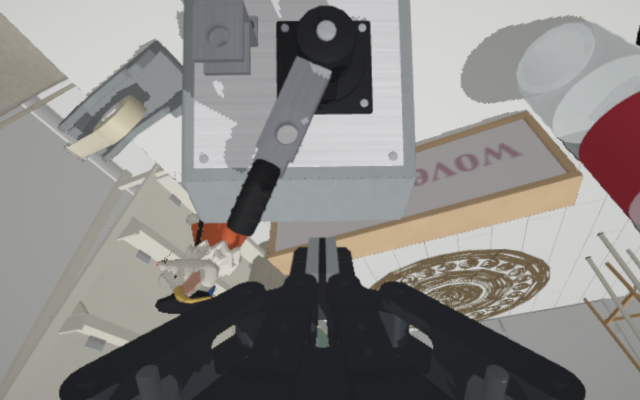

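The fingertips at (322,240) are left of the grip, which runs from (268,165) to (237,235), as planned. I'll push the arc now.

Request:
play_rows(steps=[[[3,-8,1,0,0,0],[7,-17,2,0,0,0],[9,-27,3,0,0,0],[12,-37,4,0,0,0],[16,-46,5,0,0,0],[20,-55,6,0,0,0],[25,-63,8,0,0,0],[31,-71,10,0,0,0],[38,-79,12,0,0,0],[46,-86,14,0,0,0],[54,-92,17,0,0,0],[64,-98,20,0,0,0]]])

```text
time: 3.95
tool_pos: [0.5783, -0.2218, 0.1538]
tool_rot: [0.264, 0.184, 0.946, -0.038]
contact_force: [-0.7, -0.1, 0.1]
gripper_width: 0.002
grasp_force: 0.0
```

Request:
play_rows(steps=[[[9,-4,4,0,0,0],[19,-8,7,0,0,0],[24,-9,9,0,0,0],[29,-10,11,0,0,0],[31,-10,12,0,0,0],[31,-10,12,0,0,0]]])

```text
time: 4.45
tool_pos: [0.5562, -0.2222, 0.1273]
tool_rot: [0.264, 0.184, 0.946, -0.038]
contact_force: [0.1, -1.0, 0.5]
gripper_width: -0.003
grasp_force: 0.0
```

Run:
```python
from lev import *
np.set_printoptions(precision=3,suppress=True)
s=manip.state();print(s["joint_pos"],s["contact_force"])
grab("wrist","f.png")
```

```text
[-0.568 -0.333  2.149  0.166  0.805 -1.838] [ 0.079 -1.003  0.507]
```

View pics/f.png

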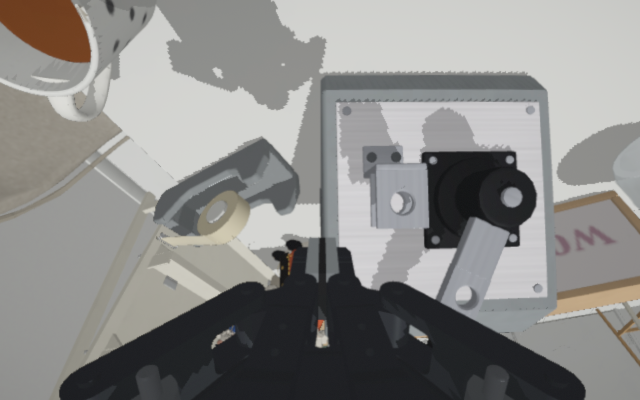

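The lever didn't move: it is still near 25°, with its eye at (465,295), so the fingers missed it. I'll check the fingertip depth against the stated TCP.

Run:
```python
from lev import *
np.set_printoptions(precision=4,suppress=True)
w=V("wrist");A=np.array(vision.camera_info("wrist")["T_tool_cam"])
for uv in((314,242),(330,242),(314,250),(330,250),(330,265),(345,255),(300,255),(322,252)):
    d=w.d[uv[1],uv[0]];print(uv,d,A[:3,:3]@(w.ray(uv)[0]*d)+A[:3,3])
s=manip.state();print(s["tool_pos"]@S-piv)
for n,uv,h in(("hub",(511,197),.05),("eye",(466,295),.045),("hasp",(402,202),.052),("s1",(347,110),0),("s2",(530,111),0),("s3",(537,288),0)):
    P=w.plane([uv],Z*(-.408+h),Z)[0];D=w.pt([uv])[0];print(n,P@S,"depth",D@S)
```

```text
(314, 242) 0.14604598 [ 0.0102 -0.0026 -0.0473]
(330, 242) 0.14485961 [ 0.0108  0.005  -0.0484]
(314, 250) 0.13866997 [ 0.01   -0.0024 -0.0551]
(330, 250) 0.13693936 [ 0.0108  0.0048 -0.0567]
(330, 265) 0.124618836 [ 0.0105  0.0045 -0.0696]
(345, 255) 0.14203177 [ 0.0062  0.0119 -0.0527]
(300, 255) 0.14204925 [ 0.0062 -0.009  -0.0527]
(322, 252) 0.13683073 [ 0.0099  0.0012 -0.057 ]
[ 0.0143 -0.1129 -0.0139]
hub [ 0.4681  0.1098 -0.358 ] depth [ 0.4682  0.1083 -0.3556]
eye [ 0.5259  0.0831 -0.363 ] depth [ 0.5391  0.1045 -0.4073]
hasp [ 0.4697  0.0442 -0.356 ] depth [ 0.469   0.0588 -0.4085]
s1 [ 0.3991  0.0194 -0.408 ] depth [ 0.3997  0.0192 -0.406 ]
s2 [ 0.4011  0.1609 -0.408 ] depth [ 0.4013  0.1606 -0.4076]
s3 [ 0.5362  0.16   -0.408 ] depth [ 0.5358  0.1591 -0.4067]
```

Run:
```python
from lev import *
np.set_printoptions(precision=4,suppress=True)
w=V("wrist");A=np.array(vision.camera_info("wrist")["T_tool_cam"])
for u in(313,316,330,340):
  for r in range(232,248,2):
    d=w.d[r,u];q=A[:3,:3]@(w.ray((u,r))[0]*d)+A[:3,3];print(u,r,w.p[r,u],q)
s=manip.state();p=s["tool_pos"];z=q2R(s["tool_rot"])[:,2]
grab("scene");grab("top");c=V("scene");t=V("top")
uv=c.proj([p,p-z*.043,p-z*.1]);print(uv,t.proj([p,p-z*.043,p-z*.1]))
x,y=np.int32(uv[1]);im=cv2.resize(c.p[y-45:y+45,x-60:x+60],None,fx=6.6,fy=6.6,interpolation=cv2.INTER_CUBIC)
for q,col in zip(uv,((0,0,255),(0,255,0),(255,0,0))):cv2.circle(im,tuple(int(k) for k in (q-[x-60,y-45])*6.6),4,col,-1)
cv2.imwrite("pics/g.png",im)
```

```text
313 232 [210 213 213] [-0.095  -0.0109  0.2053]
313 234 [210 213 213] [-0.099  -0.011   0.2075]
313 236 [202 205 205] [-0.1035 -0.0111  0.2109]
313 238 [124 124 120] [ 0.0106 -0.0032 -0.0437]
313 240 [114 113 109] [ 0.0105 -0.0031 -0.0456]
313 242 [115 113 108] [ 0.0099 -0.0031 -0.0466]
313 244 [114 112 108] [ 0.0106 -0.003  -0.0502]
313 246 [114 113 108] [ 0.01  -0.003 -0.051]
316 232 [210 213 213] [-0.0949 -0.0068  0.2051]
316 234 [210 213 213] [-0.0994 -0.0069  0.2085]
316 236 [203 205 205] [-0.1038 -0.007   0.2115]
316 238 [124 123 120] [ 0.0108 -0.0017 -0.044 ]
316 240 [114 112 108] [ 0.0103 -0.0017 -0.0453]
316 242 [115 113 109] [ 0.0104 -0.0016 -0.0476]
316 244 [114 113 108] [ 0.0105 -0.0016 -0.05  ]
316 246 [114 112 108] [ 0.0099 -0.0016 -0.0509]
330 232 [151 149 145] [-0.018   0.0072  0.0292]
330 234 [151 150 144] [-0.0187  0.0072  0.0272]
330 236 [148 146 141] [-0.0204  0.0072  0.0273]
330 238 [117 115 111] [ 0.0105  0.0051 -0.0434]
330 240 [115 113 109] [ 0.0101  0.0051 -0.0448]
330 242 [115 113 109] [ 0.0108  0.005  -0.0484]
330 244 [115 113 108] [ 0.0103  0.005  -0.0496]
330 246 [114 113 108] [ 0.0103  0.0049 -0.0517]
340 232 [209 208 208] [-0.0172  0.0146  0.0274]
340 234 [209 207 208] [-0.0185  0.0146  0.0267]
340 236 [204 202 203] [-0.02    0.0146  0.0265]
340 238 [207 205 206] [-0.0212  0.0145  0.0254]
340 240 [210 209 210] [-0.0228  0.0146  0.0254]
340 242 [209 207 209] [ 0.0737  0.0011 -0.1806]
340 244 [208 206 207] [-0.025   0.0145  0.0234]
340 246 [186 183 184] [-0.027   0.0146  0.0241]
[[379.8302 244.0211]
 [372.7895 235.8056]
 [362.8759 224.2414]] [[379.9709 173.0612]
 [381.4737 176.4065]
 [383.6094 181.1601]]
```

View pics/g.png

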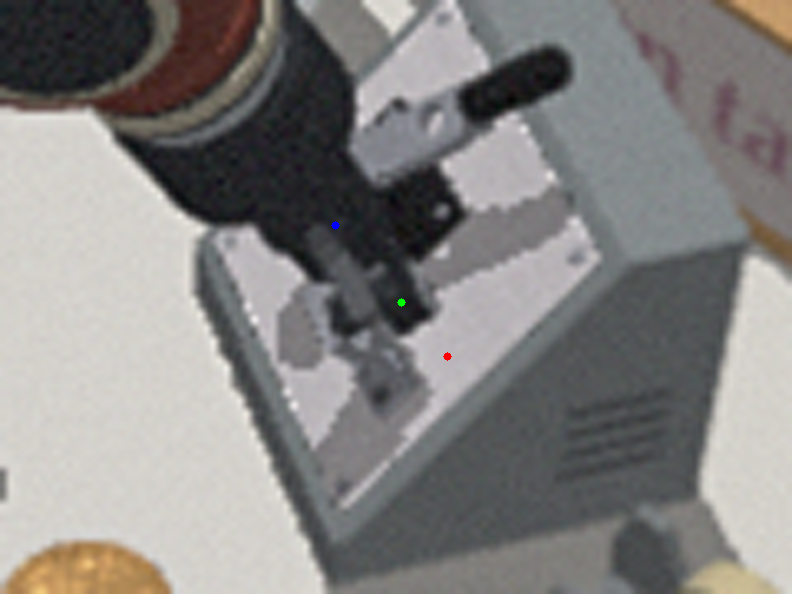

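The scene view shows the fingers ending near the green mark, which is 43 mm short of the reported TCP. The wrist depth agrees, so I'll plan with a real fingertip 42 mm behind the TCP. The fingers passed over the lever, so I'll go back and push again lower.

```bash
sed -i 's/\*.014/*.056/' lev.py
python3 - <<'E'
from lev import *
np.set_printoptions(precision=0,suppress=True)
s=manip.state();b=C(24.6,.045)
print(rows(b-Rt(30)[:,2]*.047,Rt(30),s),rows(b,Rt(30),s))
E
```

```text
[-93. 109. -36.   1.   1.  -1.] [-93. 108.  11.   1.   1.  -1.]
```

Request:
play_rows(steps=[[[0,0,-20,0,0,0],[-15,15,-36,0,0,0],[-40,45,-36,0,0,0],[-65,75,-36,0,0,0],[-85,100,-36,0,0,0],[-93,109,-36,0,0,0],[-93,109,-30,0,0,0],[-93,108,-10,0,0,0],[-93,108,5,0,0,0],[-93,108,11,0,0,0],[-93,108,11,0,0,0],[-93,108,11,0,0,0]]])

```text
time: 5.6
tool_pos: [0.6744, -0.1552, 0.1679]
tool_rot: [0.263, 0.185, 0.946, -0.038]
contact_force: [0.5, -0.3, -0.3]
gripper_width: 0.001
grasp_force: 0.0
```

Request:
play_rows(steps=[[[3,-8,1,0,0,0],[7,-17,2,0,0,0],[9,-27,3,0,0,0],[12,-37,4,0,0,0],[16,-46,5,0,0,0],[20,-55,6,0,0,0],[25,-63,8,0,0,0],[31,-71,10,0,0,0],[38,-79,12,0,0,0],[46,-86,14,0,0,0],[54,-92,17,0,0,0],[64,-98,20,0,0,0]]])

```text
time: 6.6
tool_pos: [0.5979, -0.2286, 0.1163]
tool_rot: [0.265, 0.184, 0.946, -0.038]
contact_force: [3.1, 0.8, -0.1]
gripper_width: 0.001
grasp_force: 1.4
```

Request:
play_rows(steps=[[[9,-4,4,0,0,0],[19,-8,7,0,0,0],[24,-9,9,0,0,0],[29,-10,11,0,0,0],[31,-10,12,0,0,0],[31,-10,12,0,0,0]]])

```text
time: 7.1
tool_pos: [0.5773, -0.2302, 0.0922]
tool_rot: [0.267, 0.184, 0.945, -0.039]
contact_force: [3.5, -1.3, 3.9]
gripper_width: -0.0
grasp_force: 2.2
```

Run:
```python
from lev import *
np.set_printoptions(precision=3,suppress=True)
s=manip.state();print(s["joint_pos"],s["contact_force"])
grab("wrist","h.png")
w=V("wrist");g=w.p[60:330,300:640]
```

```text
[-0.558 -0.225  2.128  0.175  0.711 -1.846] [ 3.513 -1.287  3.895]
```

View pics/h.png

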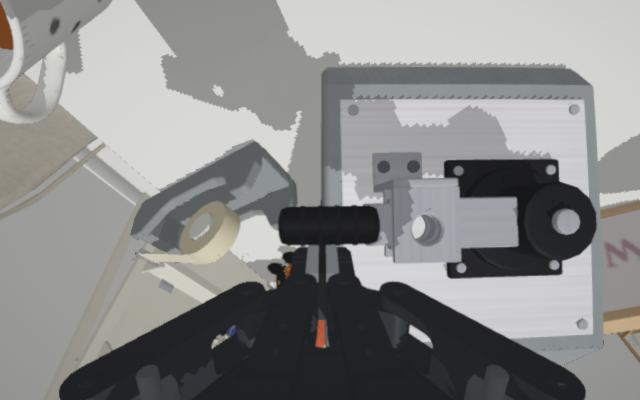

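The lever now lies along the slope, with the grip at (280–380,223) and the hub at (567,222). I'll press a little more to make sure it is at the stop.

Request:
play_rows(steps=[[[3,0,1,0,0,0],[6,0,2,0,0,0],[8,0,3,0,0,0],[8,0,3,0,0,0],[8,0,3,0,0,0]]])

```text
time: 7.57
tool_pos: [0.5775, -0.2305, 0.0925]
tool_rot: [0.273, 0.184, 0.943, -0.041]
contact_force: [8.7, -1.2, 12.0]
gripper_width: -0.004
grasp_force: 7.2
```

Run:
```python
from lev import *
np.set_printoptions(precision=4,suppress=True)
s=manip.state();print(s["tool_pos"],s["contact_force"])
grab("wrist","i.png");w=V("wrist")
g=cv2.cvtColor(w.p,cv2.COLOR_BGR2GRAY)
# hasp hole region: edges
b=cv2.medianBlur(g,3)[180:270,380:470]
cv2.imwrite("pics/i2.png",cv2.resize(np.hstack([w.p[150:300,380:480],w.p[150:300,500:600]]),None,fx=4,fy=4,interpolation=cv2.INTER_CUBIC))
```

```text
[ 0.5775 -0.2305  0.0925] [ 8.7042 -1.2234 12.0105]
```

View pics/i2.png

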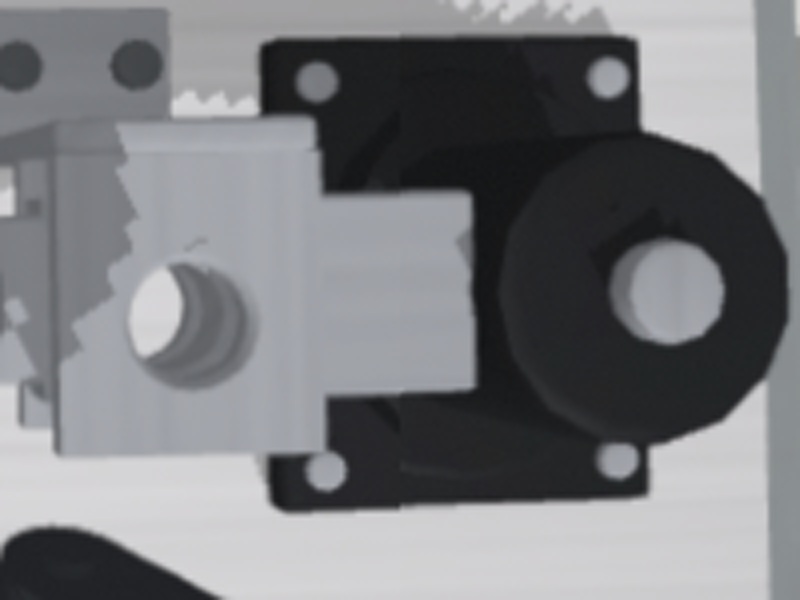

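The force rose to 15 N with no motion, so the lever is at its stop. The crop shows the ear's hole centred at about (428.3,230.8) in the wrist picture, with clear light through the lever's eye.

Run:
```python
from lev import *
np.set_printoptions(precision=4,suppress=True)
w=V("wrist")
for n,uv,h in(("hasp",(428.3,230.8),.052),("hubdisc",(561,222.5),.05),("earTL",(380+62/4,150+145/4),.052),("earTR",(380+318/4,150+148/4),.052),("earBR",(380+325/4,150+450/4),.052),("earBL",(380+56/4,150+452/4),.052),("s1",(353.5,110),0),("s2",(574,109.5),0),("s4",(582.5,323.5),0)):
    P=w.plane([uv],Z*(-.408+h),Z)[0];print(n,P,P@S)
print([w.pt([(480,y)])[0]@S for y in (110,300)], w.pt([(445,215),(445,250)])@S)
print("fall back",rows(manip.state()["tool_pos"],Rt(0)))
```

```text
hasp [ 0.5511 -0.1692  0.1311] [ 0.4699  0.0445 -0.356 ]
hubdisc [ 0.5743 -0.111   0.1284] [ 0.468   0.1072 -0.358 ]
earTL [ 0.534  -0.1777  0.1159] [ 0.45    0.0304 -0.356 ]
earTR [ 0.545  -0.1512  0.1165] [ 0.4509  0.059  -0.356 ]
earBR [ 0.565  -0.1592  0.1422] [ 0.4843  0.059  -0.356 ]
earBL [ 0.5536 -0.187   0.1417] [ 0.4836  0.0289 -0.356 ]
s1 [ 0.5372 -0.191   0.0444] [ 0.4003  0.0191 -0.408 ]
s2 [ 0.5892 -0.0603  0.0449] [ 0.401   0.1599 -0.408 ]
s4 [ 0.6707 -0.0909  0.1486] [ 0.5364  0.1612 -0.408 ]
[array([ 0.4011,  0.0983, -0.4082]), array([ 0.5188,  0.0949, -0.4083])] [[ 0.4632  0.0526 -0.357 ]
 [ 0.4787  0.052  -0.3566]]
fall back [ 0.      0.      0.      1.2833 32.0308 -0.5781]
```

Run:
```python
from lev import *
np.set_printoptions(precision=3,suppress=True)
t=V("top");print("bottle base/cap",t.plane([(268,163)],[0,0,0.1],[0,0,1]),t.plane([(258,127)],[0,0,.325],[0,0,1]))
s=manip.state();g=Rt(20,37)
mid=np.array([.46,-.12,.30])
s2=dict(s);s2["tool_pos"]=mid;s2["tool_rot"]=np.roll(R.from_matrix(Rt(20)).as_quat(),1)
print(rows(mid,Rt(20),s));print(rows(np.array([.47,.24,.12])+g[:,2]*.042,g,s2))
```

```text
bottle base/cap [[0.702 0.102 0.1  ]] [[0.729 0.096 0.325]]
[  17.859   64.197 -254.3      1.15    12.032   -0.783]
[183.25  350.863 166.855 -20.008   0.    -54.972]
```

Request:
play_rows(steps=[[[-10,0,-5,0,0,0],[-14,0,-30,0,0,0],[-10,10,-65,0,2,0],[-5,25,-100,0,5,0],[2,35,-135,0,8,0],[8,45,-170,0,10,0],[12,55,-205,0,12,0],[15,60,-235,0,12,0],[18,64,-250,0,12,0],[18,64,-254,0,12,0]]], claw=1)

```text
time: 8.45
tool_pos: [0.4564, -0.118, 0.2962]
tool_rot: [0.165, 0.187, 0.968, -0.019]
contact_force: [0.1, -1.3, 0.3]
gripper_width: 0.995
grasp_force: 0.0
```

Request:
play_rows(steps=[[[8,15,5,-1,0,-3],[25,45,15,-3,0,-8],[42,80,35,-6,0,-15],[60,115,52,-8,0,-22],[80,152,70,-10,0,-28],[98,190,88,-12,0,-35],[117,225,105,-14,0,-41],[136,260,122,-16,0,-47],[155,297,139,-18,0,-52],[172,330,155,-20,0,-55],[183,350,165,-20,0,-55],[183,350,165,-20,0,-55]]])

```text
time: 9.45
tool_pos: [0.4708, 0.2586, 0.0781]
tool_rot: [0.158, -0.311, 0.934, 0.072]
contact_force: [-0.1, -0.1, -1.3]
gripper_width: 0.995
grasp_force: 0.0
```

Run:
```python
from lev import *
np.set_printoptions(precision=3,suppress=True)
s=manip.state();print(s["time"],s["tool_pos"],s["joint_pos"],s["contact_force"])
grab("wrist","j.png")
```

```text
9.45 [0.471 0.259 0.078] [ 0.269 -0.313  2.174  0.191  0.976 -2.028] [-0.102 -0.06  -1.311]
```

View pics/j.png

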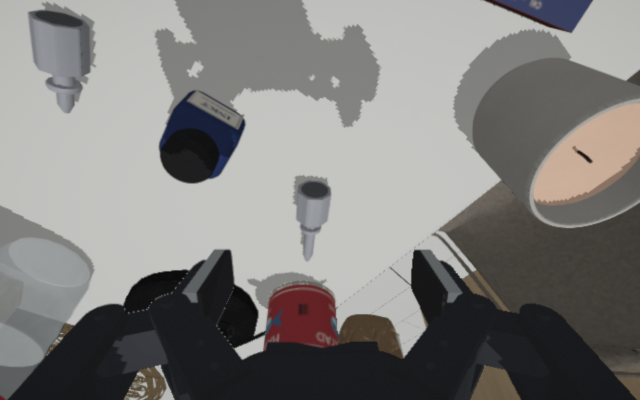

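The pin in the centre (head 182–225, tip at 307,260) has the long shank. The short one is at top left (60,60) and the ink bottle is at (200,135). Next I'll locate the long pin's axis.

Run:
```python
from lev import *
np.set_printoptions(precision=4,suppress=True)
w=V("wrist")
uv=[(315,189),(310.5,231),(307,260)]
P=w.plane(uv,[0,0,.014],[0,0,1]);print(P,np.linalg.norm(P[2]-P[0]))
d=P[2]-P[0];print(np.degrees(np.arctan2(d[1],d[0])),d/np.linalg.norm(d))
print(w.pt([(313,215),(320,215),(306,215)]))
y0,x0=176,288;g=cv2.cvtColor(w.p[y0:266,x0:340],cv2.COLOR_BGR2GRAY)
for r in range(0,90,4):
    b=np.nonzero(g[r]<165)[0];print(r+y0,b.min()+x0 if len(b) else None,b.max()+x0 if len(b) else None, g[r,::6])
A=np.array(vision.camera_info("wrist")["T_tool_cam"])
for q in((222,255),(225,260),(420,255),(217,250)):
    print(q,A[:3,:3]@(w.ray(q)[0]*w.d[q[1],q[0]])+A[:3,3])
```

```text
[[0.4879 0.267  0.014 ]
 [0.5291 0.2922 0.014 ]
 [0.5637 0.3129 0.014 ]] 0.08857508738556566
31.184130509192443 [0.8555 0.5178 0.    ]
[[0.5025 0.2754 0.0279]
 [0.4994 0.2804 0.0276]
 [0.3703 0.1756 0.2229]]
176 296 316 [196 190 137 173 143 189 195 196 196]
180 295 326 [196 185 131 123 121 123 131 196 196]
184 295 327 [196 166 104  53  53  52  90 196 196]
188 294 330 [196 153  87  52  53  52  52 150 196]
192 294 330 [196 139  94  52  53  53  53 123 196]
196 293 330 [196 134 130  89  56  54  86 148 196]
200 294 329 [196 159 130 130 153 144 143 169 196]
204 295 329 [196 176 130 135 158 154 142 182 196]
208 297 328 [196 196 130 138 157 154 141 191 196]
212 296 328 [196 196 130 139 156 154 140 195 196]
216 296 327 [196 195 131 143 155 154 139 196 196]
220 297 326 [196 196 130 148 155 153 138 196 196]
224 300 321 [196 196 152 149 154 151 189 196 196]
228 300 320 [196 196 154 102 145 100 196 196 196]
232 301 318 [196 196 185 147 139 159 196 196 196]
236 302 314 [196 196 193 131 150 196 196 196 196]
240 301 313 [196 196 179 137 145 196 196 196 196]
244 302 313 [196 196 190 141 144 196 196 196 196]
248 303 312 [196 196 196 145 142 196 196 196 196]
252 303 312 [196 196 196 147 146 196 196 196 196]
256 304 311 [196 196 196 148 185 196 196 196 196]
260 306 308 [196 196 196 154 196 196 196 196 196]
264 None None [196 196 196 196 196 196 196 195 196]
(222, 255) [ 0.0106 -0.0432 -0.0626]
(225, 260) [ 0.0073 -0.0427 -0.061 ]
(420, 255) [ 0.0099  0.0426 -0.0613]
(217, 250) [ 0.0102 -0.0472 -0.0572]
```

Run:
```python
from lev import *
np.set_printoptions(precision=1,suppress=True)
G=Rt(20,31.2);d=np.array([.8555,.5178,0]);h=np.array([.5007,.2748,.025])-.003*d
for up in(.05,0):print(rows(h+[0,0,up]+G[:,2]*.061,G))
```

```text
[-26.8  -6.9  76.2   3.8  -0.1   5. ]
[ -9.7  -8.6 123.2   3.8  -0.1   5. ]
```

Request:
play_rows(steps=[[[-5,-1,10,1,0,1],[-12,-3,30,2,0,3],[-20,-6,55,4,0,5],[-26,-7,72,4,0,5],[-26,-7,77,4,0,5],[-22,-7,88,4,0,5],[-17,-8,102,4,0,5],[-13,-8,114,4,0,5],[-10,-9,121,4,0,5],[-10,-9,123,4,0,5],[-10,-9,123,4,0,5]]], claw=0.3)

```text
time: 10.42
tool_pos: [0.5222, 0.2821, -0.0251]
tool_rot: [0.173, -0.261, 0.949, 0.045]
contact_force: [-0.6, 0.2, -0.2]
gripper_width: 0.648
grasp_force: 0.0
```

Request:
play_rows(steps=[[[0,0,0,0,0,0],[0,0,0,0,0,0],[0,0,0,0,0,0],[0,0,0,0,0,0],[0,0,0,0,0,0],[0,0,0,0,0,0]]], claw=-1)

```text
time: 10.92
tool_pos: [0.5238, 0.2833, -0.023]
tool_rot: [0.175, -0.262, 0.948, 0.045]
contact_force: [-3.0, -0.4, 6.6]
gripper_width: 0.305
grasp_force: 59.8
```

Run:
```python
from lev import *
np.set_printoptions(precision=3,suppress=True)
s=manip.state();print(s)
print(rows(s["tool_pos"]+[0,0,.15],q2R(s["tool_rot"])))
```

```text
{'time': 10.9167, 'joint_pos': array([ 0.336, -0.005,  2.103,  0.103,  0.689, -1.842]), 'joint_vel': array([ 0.001,  0.001, -0.003, -0.001, -0.001,  0.002]), 'joint_efforts': array([  0.149, -27.454, -28.619,   0.222,  -1.112,   0.002]), 'tool_pos': array([ 0.524,  0.283, -0.023]), 'tool_rot': array([ 0.175, -0.262,  0.948,  0.045]), 'contact_force': array([-2.96 , -0.423,  6.638]), 'ft_torque': array([-0.123,  0.129,  0.073]), 'grasp_force': 59.76316016167402, 'gripper_width': 0.3054753521633242}
[ -53.205   -0.942 -140.244    0.       0.       0.   ]
```

Request:
play_rows(steps=[[[-4,0,-10,0,0,0],[-14,0,-35,0,0,0],[-25,0,-65,0,0,0],[-36,0,-95,0,0,0],[-47,0,-125,0,0,0],[-53,-1,-140,0,0,0],[-53,-1,-140,0,0,0]]])

```text
time: 11.5
tool_pos: [0.526, 0.284, 0.1319]
tool_rot: [0.178, -0.262, 0.947, 0.045]
contact_force: [1.3, 0.3, -1.0]
gripper_width: 0.307
grasp_force: 59.2
```

```bash
cat > ins.py <<'E'
from lev import *
# pin in tool, from the grasp reading
Gp=np.array([.5238,.2833,-.0230]);GR=q2R([.175,-.262,.948,.045])
ax=np.cross(GR[:,1],[0,0,1]);ax/=np.linalg.norm(ax);ax*=np.sign(ax@[1,.5,0])
hd=GR.T@(np.array([.5007,.2748,.014])-Gp)
a_t=GR.T@ax;lat=hd[1];hd[1]=0
col_t=hd+.029*a_t;tip_t=hd+.073*a_t
H=S@np.array([.469,.0445,-.356])
def goal(off,dx=0,dy=0):
    # tool y = Y, pin axis = -Z
    M=np.c_[a_t,[0,1,0],np.cross(a_t,[0,1,0])];W=np.c_[-Z,Y,np.cross(-Z,Y)];Rg=W@M.T
    return H+S@[dx,dy,off]-Rg@col_t,Rg
E
python3 - <<'E'
from ins import *
np.set_printoptions(precision=3,suppress=True)
s=manip.state();print(s["time"],s["grasp_force"],s["gripper_width"],s["tool_pos"],hd,a_t,lat,np.degrees(np.arctan2(ax[1],ax[0])))
Rg=goal(.075)[1];print(Rg[:,2],R.from_matrix(GR).as_quat())
m=np.array([.45,.08,.16]);mr=Rt(0,5);s2=dict(s);s2["tool_pos"]=m;s2["tool_rot"]=np.roll(R.from_matrix(mr).as_quat(),1)
print(rows(m,mr,s));print(goal(.075)[0],rows(*goal(.075),s2))
E
```

```text
11.5 59.21628177165985 0.3068597053572243 [0.526 0.284 0.132] [ 0.009  0.    -0.043] [-0.935 -0.     0.355] 0.004304134808269614 30.831395280966884
[-0.306  0.12  -0.944] [-0.262  0.948  0.045  0.175]
[ 148.549 -136.514  -86.62     4.347   20.934   25.594]
[ 0.472 -0.138  0.153] [  -2.435 -218.949    6.623   -4.436   18.838   26.25 ]
```

Run:
```python
from ins import *
np.set_printoptions(precision=3,suppress=True)
grab("wrist");w=V("wrist");A=np.array(vision.camera_info("wrist")["T_tool_cam"])
uv=np.array([(u,v) for v in range(170,345,5) for u in range(310,336,6)])
d=w.d[uv[:,1],uv[:,0]];q=(w.ray(uv)*d[:,None])@A[:3,:3].T+A[:3,3]
for k in range(0,len(uv),5):print(uv[k,1],[tuple(np.round(q[j]*1000).astype(int)) for j in range(k,k+5)],[int(w.p[uv[j,1],uv[j,0]].mean()) for j in range(k,k+5)])
c=V("wrist");W=lambda p:c.proj(q2R(manip.state()["tool_rot"])@p+manip.state()["tool_pos"])
print(W(hd),W(hd-.015*a_t),W(tip_t))
```

```text
170 [(np.int64(5), np.int64(-13), np.int64(138)), (np.int64(5), np.int64(-6), np.int64(141)), (np.int64(5), np.int64(0), np.int64(140)), (np.int64(5), np.int64(7), np.int64(140)), (np.int64(5), np.int64(13), np.int64(140))] [200, 200, 200, 200, 200]
175 [(np.int64(-1), np.int64(-13), np.int64(142)), (np.int64(-2), np.int64(-6), np.int64(144)), (np.int64(-1), np.int64(0), np.int64(143)), (np.int64(-1), np.int64(7), np.int64(143)), (np.int64(-1), np.int64(13), np.int64(142))] [200, 200, 200, 200, 200]
180 [(np.int64(-8), np.int64(-13), np.int64(145)), (np.int64(-8), np.int64(-6), np.int64(146)), (np.int64(-8), np.int64(0), np.int64(145)), (np.int64(-7), np.int64(7), np.int64(145)), (np.int64(-7), np.int64(13), np.int64(144))] [200, 200, 200, 200, 200]
185 [(np.int64(-14), np.int64(-13), np.int64(147)), (np.int64(-14), np.int64(-6), np.int64(146)), (np.int64(-13), np.int64(0), np.int64(146)), (np.int64(-14), np.int64(7), np.int64(148)), (np.int64(-14), np.int64(14), np.int64(148))] [200, 200, 200, 200, 200]
190 [(np.int64(-20), np.int64(-13), np.int64(150)), (np.int64(-20), np.int64(-7)
[... 7230 characters left out ...]
t64(40), np.int64(1423)), (np.int64(-1306), np.int64(78), np.int64(1421))] [192, 23, 164, 192, 192]
335 [(np.int64(-1361), np.int64(-76), np.int64(1439)), (np.int64(-158), np.int64(-6), np.int64(80)), (np.int64(-1362), np.int64(1), np.int64(1440)), (np.int64(-1365), np.int64(40), np.int64(1443)), (np.int64(-1365), np.int64(79), np.int64(1443))] [186, 25, 188, 192, 192]
340 [(np.int64(-163), np.int64(-12), np.int64(78)), (np.int64(-160), np.int64(-6), np.int64(76)), (np.int64(-1431), np.int64(1), np.int64(1471)), (np.int64(-1421), np.int64(41), np.int64(1461)), (np.int64(-1423), np.int64(81), np.int64(1462))] [149, 25, 191, 190, 190]
[[322.524 231.009]] [[322.572 207.959]] [[322.356 311.762]]
```

The wrist depth shows the pin in the hand where I computed it. The head centre is only a few mm behind the fingertips, so it is held high on the chamfers. I'll set it back down and regrip about 11 mm deeper.

Request:
play_rows(steps=[[[10,0,28,0,0,0],[22,0,60,0,0,0],[34,0,92,0,0,0],[45,0,120,0,0,0],[50,0,134,0,0,0],[53,1,140,0,0,0],[53,1,140,0,0,0],[53,1,140,0,0,0]]])

```text
time: 12.22
tool_pos: [0.5226, 0.2829, -0.0247]
tool_rot: [0.173, -0.262, 0.948, 0.045]
contact_force: [-2.8, -1.4, 10.3]
gripper_width: 0.3
grasp_force: 65.3
```

Request:
play_rows(steps=[[[0,0,0,0,0,0],[0,0,0,0,0,0],[0,0,0,0,0,0],[1,0,3,0,0,0],[2,0,6,0,0,0],[3,0,9,0,0,0],[4,0,11,0,0,0],[4,0,11,0,0,0],[4,0,11,0,0,0]]], claw=-0.1)

```text
time: 12.97
tool_pos: [0.5231, 0.2832, -0.0352]
tool_rot: [0.173, -0.262, 0.948, 0.045]
contact_force: [-7.4, -2.9, 12.3]
gripper_width: 0.45
grasp_force: 6.2
```

```bash
cat > inhand.py <<'E'
from lev import *
np.set_printoptions(precision=1,suppress=True)
s=manip.state();print(s["time"],s["tool_pos"]*1000,s["tool_rot"].round(3),s["contact_force"],s["gripper_width"],s["grasp_force"])
grab("wrist");w=V("wrist");A=np.array(vision.camera_info("wrist")["T_tool_cam"])
for c in(316,322,328):
    uv=np.array([(c,v) for v in range(180,330,4)]);d=w.d[uv[:,1],uv[:,0]];q=((w.ray(uv)*d[:,None])@A[:3,:3].T+A[:3,3])*1000
    q=q[(q[:,0]<60)&(q[:,0]>-80)&(q[:,2]<15)];print(c,q[:,[0,2]].round().astype(int).tolist())
for r in range(250,330,10):
    uv=np.array([(c,r) for c in range(295,350)]);d=w.d[r,295:350];q=((w.ray(uv)*d[:,None])@A[:3,:3].T+A[:3,3])*1000
    m=(abs(q[:,1])<16)&(q[:,0]>-70)&(q[:,0]<25)&(q[:,2]<15)
    if m.sum():print(r,q[m][0],q[m][-1])
E
python3 inhand.py
```

```text
12.9667 [523.1 283.2 -35.2] [ 0.2 -0.3  0.9  0. ] [-7.4 -2.9 12.3] 0.4497145369921117 6.227911412715912
316 [[42, -53], [39, -52], [36, -51], [34, -51], [31, -48], [29, -47], [27, -47], [25, -47], [24, -50], [23, -53], [22, -54], [21, -58], [20, -60], [20, -63], [18, -64], [18, -66], [17, -69], [16, -70], [15, -72], [14, -72], [11, -71], [9, -70], [7, -69], [4, -68], [2, -68], [-1, -67], [-4, -66], [-6, -65], [-9, -63], [-12, -62], [-20, -54], [-24, -53], [-38, -41], [-45, -39], [-49, -38]]
322 [[42, -53], [40, -53], [37, -51], [36, -51], [33, -49], [31, -49], [29, -48], [27, -49], [25, -48], [24, -49], [23, -52], [22, -55], [21, -58], [21, -61], [19, -62], [19, -64], [18, -67], [17, -68], [17, -72], [16, -73], [13, -71], [11, -71], [9, -71], [7, -70], [5, -70], [1, -67], [-1, -66], [-4, -65], [-7, -64], [-9, -63], [-12, -62], [-20, -55], [-22, -54], [-32, -46], [-35, -44], [-39, -43], [-42, -42], [-47, -40]]
328 [[42, -53], [40, -53], [37, -51], [35, -51], [33, -50], [31, -49], [29, -48], [27, -47], [25, -48], [24, -50], [23, -53], [22, -54], [21, -58], [20, -60], [20, -63], [18, -63], [18, -66], [17, -68], [16, -71], [16, -73], [13, -72], [12, -72], [9, -71], [7, -70], [4, -69], [2, -68], [-1, -66], [-4, -66], [-6, -65], [-9, -63], [-13, -62], [-20, -54], [-30, -44], [-34, -43], [-38, -41], [-41, -40], [-44, -40], [-48, -38]]
250 [ 16.  -10.9 -68.3] [ 14.7  11.3 -65.7]
260 [  9.8 -11.3 -65.3] [  9.5  11.5 -64.7]
270 [  3.2 -11.8 -62.3] [  3.3  11.9 -62.4]
280 [ -4.  -12.2 -58.7] [ -4.   12.4 -58.7]
290 [-32.  -15.8 -25.1] [-31.7  16.  -25.6]
300 [-41.6 -15.8 -21.5] [-41.   15.9 -22.3]
310 [-52.4 -15.8 -16.9] [-51.6  15.9 -17.9]
320 [-62.8 -15.6 -13.5] [-63.3  15.9 -12.9]
```

Request:
play_rows(steps=[[[-1,0,-3,0,0,0],[-1,0,-3,0,0,0],[-1,0,-3,0,0,0],[-1,0,-3,0,0,0],[-1,0,-3,0,0,0],[-1,0,-3,0,0,0]]], claw=-1)

```text
time: 13.52
tool_pos: [0.5229, 0.283, -0.0328]
tool_rot: [0.174, -0.262, 0.948, 0.045]
contact_force: [-3.0, -0.6, 5.2]
gripper_width: 0.311
grasp_force: 61.3
```

Request:
play_rows(steps=[[[-4,0,-10,0,0,0],[-14,0,-35,0,0,0],[-25,0,-65,0,0,0],[-36,0,-95,0,0,0],[-47,0,-125,0,0,0],[-53,-1,-140,0,0,0],[-53,-1,-140,0,0,0]]])

```text
time: 14.1
tool_pos: [0.5261, 0.2839, 0.1229]
tool_rot: [0.178, -0.262, 0.947, 0.045]
contact_force: [0.9, 0.8, -0.4]
gripper_width: 0.315
grasp_force: 60.5
```

```bash
python3 inhand.py
```

```text
14.1 [526.1 283.9 122.9] [ 0.2 -0.3  0.9  0. ] [ 0.9  0.8 -0.4] 0.3150931132181632 60.47431320883334
316 [[25, -48], [24, -49], [22, -51], [22, -54], [21, -58], [20, -59], [20, -62], [19, -64], [18, -67], [17, -68], [15, -69], [14, -70], [12, -70], [9, -68], [7, -68], [5, -67], [2, -65], [0, -65], [-4, -62], [-6, -62], [-8, -62], [-18, -51], [-19, -53], [-23, -51], [-32, -42], [-36, -40], [-39, -39], [-44, -37], [-48, -36], [-52, -33]]
322 [[25, -47], [24, -50], [22, -51], [22, -55], [21, -58], [20, -60], [19, -61], [18, -64], [18, -67], [17, -68], [16, -70], [14, -70], [12, -69], [10, -68], [8, -68], [4, -66], [3, -66], [0, -65], [-3, -64], [-7, -61], [-9, -61], [-19, -50], [-20, -51], [-22, -52], [-31, -43], [-34, -42], [-38, -40], [-42, -39], [-46, -37], [-50, -36]]
328 [[25, -47], [24, -50], [22, -51], [22, -56], [21, -57], [20, -59], [19, -62], [19, -64], [17, -66], [17, -68], [15, -69], [14, -69], [12, -69], [10, -69], [7, -67], [4, -66], [2, -66], [-1, -64], [-3, -63], [-6, -62], [-9, -60], [-18, -50], [-20, -51], [-29, -42], [-33, -40], [-37, -38], [-39, -39], [-44, -37], [-49, -34], [-52, -34]]
250 [ 13.7 -11.3 -63.8] [ 13.5  11.5 -63.4]
260 [  7.9 -11.7 -61.9] [  6.9  12.  -60. ]
270 [  0.5 -12.2 -57.7] [  1.4  12.2 -59.1]
280 [ -6.1 -12.6 -55.5] [ -6.7  12.8 -54.4]
290 [-10.3  -8.8 -57.3] [-10.2   8.5 -57.5]
300 [-21.2  -6.4 -49.8] [-21.8   6.1 -48.9]
310 [-38.4  -5.  -35.1] [-36.6   4.5 -37.4]
320 [-45.4  -4.5 -34.9] [-46.9   4.7 -33. ]
```

```bash
python3 - <<'E'
s=open("ins.py").read().split("\n")
i=[k for k,l in enumerate(s) if l.startswith("# pin")][0];j=[k for k,l in enumerate(s) if l.startswith("col_t")][0]
s[i+1:j]=["a_t=np.array([-.9355,0,.3535]);hd=np.array([.007,0,-.0521])"]
open("ins.py","w").write("\n".join(s))
E
python3 - <<'E'
from ins import *
np.set_printoptions(precision=1,suppress=True)
s=manip.state();print(s["tool_pos"])
m=np.array([.45,.08,.18]);mr=Rt(0,5);s2=dict(s);s2["tool_pos"]=m;s2["tool_rot"]=np.roll(R.from_matrix(mr).as_quat(),1)
print(rows(m,mr,s));print(goal(.075)[0]*1000,rows(*goal(.075),s2))
E
```

```text
[0.5 0.3 0.1]
[ 135.6 -137.  -115.8    4.3   20.6   25.6]
[ 466.5 -135.9  145.8] [   2.4 -216.6   34.2   -4.5   19.    26.2]
```

Request:
play_rows(steps=[[[4,-4,-12,0,1,1],[14,-14,-40,1,3,4],[28,-28,-65,1,6,7],[45,-45,-80,2,9,10],[62,-62,-92,2,11,13],[80,-80,-100,3,14,16],[98,-98,-106,3,16,19],[115,-115,-111,4,19,23],[128,-129,-115,4,20,25],[136,-137,-116,4,21,26],[136,-137,-116,4,21,26],[136,-137,-116,4,21,26]]])

```text
time: 15.15
tool_pos: [0.4478, 0.0795, 0.1761]
tool_rot: [-0.008, -0.041, 0.999, 0.002]
contact_force: [-0.7, 0.2, -1.4]
gripper_width: 0.313
grasp_force: 60.4
```

Run:
```python
from ins import *
np.set_printoptions(precision=1,suppress=True)
s=manip.state();print(s["tool_pos"]*1000,s["contact_force"],s["grasp_force"],rows(*goal(.075)))
```

```text
[447.8  79.5 176.1] [-0.7  0.2 -1.4] 60.41289108339697 [  -1.7 -216.4   29.1   -4.3   18.    25.9]
```

Request:
play_rows(steps=[[[0,-8,0,0,1,1],[0,-28,0,-1,2,4],[0,-50,2,-1,5,7],[0,-75,4,-2,7,10],[0,-100,6,-2,9,13],[0,-125,8,-3,11,16],[0,-150,12,-3,13,19],[-1,-175,18,-4,15,22],[-1,-198,24,-4,17,25],[-2,-211,28,-4,18,26],[-2,-216,29,-4,18,26],[-2,-216,29,-4,18,26]]])

```text
time: 16.15
tool_pos: [0.4678, -0.136, 0.1472]
tool_rot: [-0.164, 0.185, 0.969, 0.029]
contact_force: [0.3, 0.3, -1.0]
gripper_width: 0.316
grasp_force: 60.4
```

Request:
play_rows(steps=[[[0,0,0,0,0,0],[0,0,0,0,0,0]]])

```text
time: 16.32
tool_pos: [0.4678, -0.1346, 0.1485]
tool_rot: [-0.163, 0.184, 0.969, 0.028]
contact_force: [-0.6, -0.6, -0.3]
gripper_width: 0.314
grasp_force: 60.4
```

Run:
```python
from ins import *
np.set_printoptions(precision=1,suppress=True)
s=manip.state();print(s["time"],s["tool_pos"]*1000,s["joint_pos"].round(2),s["contact_force"],s["grasp_force"],rows(*goal(.075)))
grab("wrist");w=V("wrist");Rm=q2R(s["tool_rot"]);P=lambda q:Rm@q+s["tool_pos"]
print("pred: tip,col,head,hole",w.proj([P(tip_t),P(col_t),P(hd),H]))
A=np.array(vision.camera_info("wrist")["T_tool_cam"])
for v in range(270,345,5):
    uv=np.array([(u,v) for u in range(290,356)]);d=w.d[v,290:356];q=((w.ray(uv)*d[:,None])@A[:3,:3].T+A[:3,3])*1000
    m=(q[:,0]>-90)&(q[:,2]<40)&(abs(q[:,1])<14)
    if m.sum():i=np.nonzero(m)[0];print(v,290+i[0],290+i[-1],q[i[0]],q[i[-1]],q[i[len(i)//2]])
# slope-frame depths round the hole
for v in range(280,345,5):
    uv=np.array([(u,v) for u in range(250,400,10)]);Q=w.pt(uv)@S-H@S;print(v,(Q[:,2]*1000).round().astype(int))
```

```text
16.3167 [ 467.8 -134.6  148.5] [-0.4  0.   1.8 -0.   1.7 -1.6] [-0.6 -0.6 -0.3] 60.4183934815228 [-0.2 -1.7  2.8 -0.3  0.3 -0. ]
pred: tip,col,head,hole [[319.9 331.4]
 [319.6 288.5]
 [319.4 251.2]
 [317.7 351.3]]
270 290 349 [  6.1 -12.3 -67.6] [  0.3  13.6 -57.8] [  6.1   0.4 -67.5]
275 290 349 [  3.3 -12.4 -66.8] [ -2.7  13.7 -57. ] [  3.6   0.4 -67.3]
280 290 348 [  1.9 -12.3 -68.6] [ -6.3  13.5 -55.6] [ -0.5  -0.1 -64.7]
285 290 346 [ -0.3 -12.3 -68.9] [ -8.8  12.6 -55.9] [ -3.2  -0.1 -64.5]
290 290 340 [ -2.6 -12.4 -69.1] [ -9.2   9.5 -59.4] [ -7.6   0.3 -61.7]
295 290 339 [ -4.4 -12.4 -70.1] [-20.2   9.9 -47.4] [-10.7   0.8 -61. ]
300 290 334 [ -6.3 -12.3 -70.9] [-21.4   7.3 -50. ] [-20.    0.2 -51.9]
305 290 330 [ -5.6 -11.9 -75.2] [-30.8   5.6 -41.2] [-22.8   0.2 -52. ]
310 290 330 [ -7.6 -11.9 -75.9] [-36.4   5.7 -38.2] [-33.2   0.2 -42.4]
315 290 330 [ -9.7 -11.9 -76.3] [-42.    5.8 -35.4] [-36.8   1.3 -41.9]
320 314 330 [-45.7  -3.3 -35. ] [-46.8   5.9 -33.6] [-41.4   1.3 -40.3]
325 302 338 [-85.4 -13.7   8.3] [-85.9  13.3   8.9] [-47.5   0.1 -37. ]
330 291 338 [  73.3   
[... 354 characters left out ...]
-54  96  95  95  93  91 113 123 123 123]
295 [124 124 123 124 101 -54  92  92  92 -53 -54 111 123 214 123]
300 [125 125 125 125 100 -51  79  80  80 -53 -52 109 124 125 124]
305 [126 132 132 131 102 -53 -51  77  66 -52 -52 108 132 132 125]
310 [133 134 134 133 100 -51 -51  64  60 -52 -53 106 133 132 133]
315 [135 134 134 135  99 -53 -52  60  54 -51 -52 105 133 135 134]
320 [214 135 136 136 -51 -51 -52  55  49 -52 -52 103 135 135 135]
325 [136 135 135 137 -53  -3  -2  49  41 -52 -53 -52 135 136 135]
330 [135 137 136 136 -52  -3  -2  44  -3 -52 -51 -52 136 136 136]
335 [138 136 138 137 -52  -3  -2  34  -2 -52 -53 -53 136 135 137]
340 [138 137 137 137 -52  -2  -1  -1  -2 -52 -52 -46 137 138 139]
```

Run:
```python
from ins import *
np.set_printoptions(precision=1,suppress=True)
w=V("wrist");s=manip.state();Rm=q2R(s["tool_rot"]);h0=H@S
uv=np.stack(np.meshgrid(np.arange(270,370),np.arange(310,360)),-1).reshape(-1,2)
Q=(w.pt(uv)@S-h0)*1000
m=(abs(Q[:,2]+2.3)<2.5);Q2=w.plane(uv[m],S@(h0+[0,0,-.0023]),Z)@S-h0;Q2*=1000
for v in range(318,352,3):
    k=uv[m][:,1]==v
    if k.sum():q=Q2[k];print(v,uv[m][k][[0,-1],0],q[:,0].mean(),q[:,1].min(),q[:,1].max(),np.median(Q[m][k][:,2]))
p=lambda q:((Rm@q+s["tool_pos"])@S-h0)*1000
print("tip,col in hasp frame",p(tip_t),p(col_t))
k=(uv[:,1]>=318)&(uv[:,1]<=336)&(Q[:,2]>20)&(Q[:,2]<70)&(abs(Q[:,1])<12)
for v in (318,322,326,330,334):
    kk=k&(uv[:,1]==v);print("shank row",v,Q[kk].mean(0),uv[kk][[0,-1],0])
```

```text
324 [300 338] -21.528916464858245 -13.599865641198951 14.938321095854516 -2.342120363323069
327 [300 338] -19.14109127741784 -13.45890023145712 14.851527964899802 -2.1228251944572785
330 [299 338] -16.787956612411648 -14.059716387921844 14.766165196128334 -2.3954157229587048
333 [299 338] -14.475115689276368 -13.917493281560677 14.682198167343111 -2.1804739615984
336 [299 338] -12.197437886144126 -13.77755566187193 14.599593371774196 -2.36657989344799
339 [299 339] -9.952172861949238 -13.63984899622513 15.24022709632806 -2.242848521889107
342 [299 339] -7.73952950204234 -13.50432047957046 15.154726404316325 -2.2260095605139973
345 [311 333] -5.570836464166184 -4.836218804425633 10.804992021361267 -2.5119883928430564
tip,col in hasp frame [ 2.9  1.8 32.5] [ 2.6  1.9 76.5]
shank row 318 [ 7.2  3.1 55.5] [314 330]
shank row 322 [ 7.2  3.1 51.2] [314 330]
shank row 326 [ 7.6  2.8 47.5] [314 329]
shank row 330 [ 7.9  3.1 43.6] [316 328]
shank row 334 [ 6.7  2.8 36.8] [319 324]
```

The pin and the hasp are both in the picture. The pin's axis is about 2.4 mm left of the hole and 2.2 mm up-slope of it, so I'll correct that and enter slowly.

Request:
play_rows(steps=[[[1,-2,2,0,0,0],[-9,-2,6,0,0,0],[-17,-2,9,0,0,0],[-23,-2,11,0,0,0],[-28,-2,13,0,0,0],[-31,-2,14,0,0,0],[-34,-2,15,0,0,0],[-36,-2,16,0,0,0],[-39,-2,17,0,0,0],[-39,-2,17,0,0,0]]])

```text
time: 17.2
tool_pos: [0.4961, -0.1492, 0.1189]
tool_rot: [-0.163, 0.185, 0.969, 0.028]
contact_force: [-0.2, -0.2, -1.6]
gripper_width: 0.312
grasp_force: 60.4
```

```bash
cat > chk.py <<'E'
from ins import *
np.set_printoptions(precision=1,suppress=True)
s=manip.state();Rm=q2R(s["tool_rot"]);h0=H@S-[0,0,.0023]
print(s["time"],"F slope axes",s["contact_force"]@S,"torque",s["ft_torque"].round(2),s["grasp_force"],s["gripper_width"])
p=lambda q:((Rm@q+s["tool_pos"])@S-h0)*1000
print("tip,col in hasp",p(tip_t),p(col_t),"axis dev deg",np.degrees(np.arccos(-(Rm@a_t)@Z)))
grab("wrist");w=V("wrist")
uv=np.stack(np.meshgrid(np.arange(270,370),np.arange(280,360)),-1).reshape(-1,2);Q=(w.pt(uv)@S-h0)*1000
for v in range(290,350,5):
    k=(uv[:,1]==v)&(abs(Q[:,1])<14)&(abs(Q[:,0])<25)
    e=k&(abs(Q[:,2])<2.5);sh=k&(Q[:,2]>3)&(Q[:,2]<75)
    print(v,"ear",(uv[e][[0,-1],0],Q[e][:,:2].min(0),Q[e][:,:2].max(0)) if e.sum()>2 else "","pin",(uv[sh][[0,-1],0],Q[sh].mean(0)) if sh.sum()>2 else "")
E
python3 chk.py
```

```text
17.2 F slope axes [-1.3 -0.2 -1. ] torque [-0.1 -0.2 -0. ] 60.415978585369885 0.31156020133402323
tip,col in hasp [ 0.4 -1.5 -8.7] [ 0.2 -1.4 35.3] axis dev deg nan
290 ear  pin (array([287, 356]), array([15.6, -0.2, 56. ]))
295 ear (array([301, 343]), array([-19.8, -13.9]), array([-18.8,  13.3])) pin (array([288, 355]), array([14.8, -0.1, 51.1]))
300 ear (array([301, 344]), array([-16.4, -13.7]), array([-15.1,  13.8])) pin (array([290, 354]), array([12. ,  0.1, 42.8]))
305 ear (array([301, 344]), array([-13.2, -13.7]), array([-11.1,  13.6])) pin (array([291, 353]), array([ 9. , -0.3, 33.8]))
310 ear (array([301, 344]), array([ -9.4, -13.3]), array([-7.4, 13.5])) pin (array([313, 353]), array([ 5.8,  0.3, 23.9]))
315 ear (array([300, 345]), array([ -5.8, -13.8]), array([-4.2, 13.9])) pin (array([314, 330]), array([ 5. , -0.2, 17.8]))
320 ear (array([300, 345]), array([ -3.1, -13.6]), array([-1.2, 13.7])) pin (array([314, 330]), array([ 4.9, -0.2, 12.3]))
325 ear (array([299, 345]), array([  0.4, -14. ]), array([ 1.9, 13.5])) pin (array([314, 329]), array([ 5.2, -0.5,  7.6]))
330 ear (array([299, 345]), array([  3.4, -13.8]), array([ 5.5, 13.3])) pin (array([320, 324]), array([ 6.4, -0.2,  4.2]))
335 ear (array([299, 346]), array([  6.5, -13.6]), array([ 7.8, 13.7])) pin 
340 ear (array([299, 346]), array([  9.4, -13.4]), array([10.9, 13.7])) pin 
345 ear (array([311, 333]), array([12.6, -6.5]), array([13.6,  6. ])) pin chk.py:6: RuntimeWarning: invalid value encountered in arccos
  print("tip,col in hasp",p(tip_t),p(col_t),"axis dev deg",np.degrees(np.arccos(-(Rm@a_t)@Z)))
```

The tip is in the hole with no side force and is centred. I'll push on.

Request:
play_rows(steps=[[[-3,0,1,0,0,0],[-7,0,3,0,0,0],[-11,0,4,0,0,0],[-15,0,6,0,0,0],[-18,0,7,0,0,0],[-21,0,8,0,0,0],[-24,0,9,0,0,0],[-27,0,10,0,0,0],[-30,0,11,0,0,0],[-30,0,11,0,0,0]]])

```text
time: 18.08
tool_pos: [0.5192, -0.1584, 0.0986]
tool_rot: [-0.163, 0.185, 0.969, 0.028]
contact_force: [-0.6, 0.2, -1.4]
gripper_width: 0.308
grasp_force: 60.4
```

```bash
python3 chk.py 2>/dev/null | head -9
```

```text
18.0833 F slope axes [-1.5  0.  -0.5] torque [-0.1 -0.1  0. ] 60.414465931244195 0.30763500933798466
tip,col in hasp [  0.8  -1.6 -40.7] [ 0.6 -1.5  3.3] axis dev deg nan
290 ear (array([297, 348]), array([ -1. , -13.7]), array([ 0.2, 13.7])) pin (array([287, 357]), array([15.7, -0.1, 23.6]))
295 ear (array([297, 348]), array([  1.9, -13.4]), array([ 3.3, 13.5])) pin (array([289, 354]), array([14.5, -0.1, 18. ]))
300 ear (array([296, 349]), array([  4.8, -13.7]), array([ 6.1, 13.8])) pin (array([290, 354]), array([12.2, -0. , 10.5]))
305 ear (array([296, 349]), array([  7.6, -13.6]), array([ 9.5, 13.7])) pin (array([291, 353]), array([16.1, -0.1, 12.3]))
310 ear (array([295, 350]), array([ 10.4, -13.8]), array([12.3, 13.9])) pin 
315 ear (array([295, 350]), array([ 13.4, -13.7]), array([14.8, 13.7])) pin 
320 ear (array([295, 350]), array([ 15.2, -13.6]), array([16.4, 13.8])) pin
```

Right through with no force. I'll go the last few mm until the collar touches.

Request:
play_rows(steps=[[[-1,0,0,0,0,0],[-2,0,1,0,0,0],[-3,0,1,0,0,0],[-4,0,1,0,0,0],[-5,0,2,0,0,0],[-6,0,2,0,0,0],[-6,0,2,0,0,0],[-6,0,2,0,0,0]]])

```text
time: 18.8
tool_pos: [0.5217, -0.1594, 0.097]
tool_rot: [-0.166, 0.185, 0.968, 0.029]
contact_force: [-7.7, 2.9, 8.7]
gripper_width: 0.311
grasp_force: 61.2
```

```bash
python3 chk.py 2>/dev/null | head -6
```

```text
18.8 F slope axes [ 1.4 -0.1 11.9] torque [0.6 1.6 0.1] 61.15649591200054 0.31117641352252157
tip,col in hasp [  1.   -1.6 -44.1] [ 1.1 -1.5 -0.1] axis dev deg nan
290 ear (array([296, 349]), array([  1.8, -13.8]), array([ 2.9, 13.9])) pin (array([289, 354]), array([15.9, -0.3, 19.5]))
295 ear (array([296, 349]), array([  4.8, -13.7]), array([ 5.9, 13.8])) pin (array([289, 354]), array([15.2, -0.3, 14.7]))
300 ear (array([295, 349]), array([  7.6, -13.9]), array([ 9.7, 13.6])) pin (array([290, 353]), array([13. , -0.6,  7.5]))
305 ear (array([295, 350]), array([ 10.6, -13.7]), array([12. , 13.9])) pin (array([291, 353]), array([23.6, -0.1, 19.8]))
```

The collar is seated, with 12 N along the axis. I'll let go and back straight off.

Request:
play_rows(steps=[[[0,0,0,0,0,0],[0,0,0,0,0,0],[0,0,0,0,0,0],[0,0,0,0,0,0],[0,0,-4,0,0,0],[0,0,-15,0,0,0],[0,0,-35,0,0,0],[0,0,-60,0,0,0],[0,0,-85,0,0,0],[0,0,-105,0,0,0],[0,0,-110,0,0,0]]], claw=0.2)

```text
time: 19.77
tool_pos: [0.5602, -0.1741, 0.2044]
tool_rot: [-0.159, 0.185, 0.969, 0.027]
contact_force: [0.7, -0.5, 0.4]
gripper_width: 0.603
grasp_force: 0.0
```

Request:
play_rows(steps=[[[10,0,-5,0,0,0],[30,0,-15,0,0,0],[50,0,-20,0,0,0],[70,0,-25,0,0,0],[80,0,-25,0,0,0],[80,0,-25,0,0,0],[80,0,-25,0,0,0]]])

```text
time: 20.35
tool_pos: [0.4941, -0.1476, 0.2482]
tool_rot: [-0.163, 0.185, 0.969, 0.028]
contact_force: [0.6, -0.9, -0.6]
gripper_width: 0.598
grasp_force: 0.0
```

Run:
```python
from ins import *
np.set_printoptions(precision=1,suppress=True)
s=manip.state();print(s["time"],s["tool_pos"],s["contact_force"],s["gripper_width"])
for n in("wrist","scene"):
    grab(n,"end_%s.png"%n);w=V(n);h0=H@S-[0,0,.0023];print(n,w.proj([H,H+Z*.044,S@(piv+[0,-.109,0])]))
    uv=np.stack(np.meshgrid(np.arange(0,640),np.arange(0,400)),-1).reshape(-1,2);Q=(w.pt(uv)@S-h0)*1000
    k=(abs(Q[:,0])<25)&(abs(Q[:,1])<22)&(Q[:,2]>-1)&(Q[:,2]<70)
    for a,b in((-1,3),(3,6),(6,14),(14,35),(35,42),(42,46),(46,50),(50,60)):
        m=k&(Q[:,2]>=a)&(Q[:,2]<b);print((a,b),m.sum(),Q[m].min(0) if m.any() else "",Q[m].max(0) if m.any() else "")
    g=(abs(Q[:,0])<30)&(Q[:,1]<-20)&(Q[:,1]>-80)&(Q[:,2]>-20)&(Q[:,2]<8);print("grip",Q[g].mean(0),Q[g].min(0),Q[g].max(0))
    gq=Q[g];print("grip axis X vs Y slope",np.polyfit(gq[:,1],gq[:,0],1))
```

```text
20.35 [ 0.5 -0.1  0.2] [ 0.6 -0.9 -0.6] 0.5981493929779328
wrist [[322.1 276.8]
 [321.9 247.1]
 [280.  280.9]]
(-1, 3) 410 [-11.5 -21.9  -1. ] [16.2 15.   3. ]
(3, 6) 47 [-3.5 -9.3  3.4] [7.9 9.1 6. ]
(6, 14) 71 [ 0.7 -9.1  6. ] [7.9 8.  9.7]
(14, 35) 409 [ -2.4 -13.8  16.4] [10.1 13.8 35. ]
(35, 42) 184 [-23.3 -13.3  35. ] [ 7.2 14.3 42. ]
(42, 46) 383 [-22.7 -13.5  42. ] [ 5.5 14.3 46. ]
(46, 50) 152 [-10.7 -12.1  46. ] [ 5.5 12.3 48.5]
(50, 60) 0  
grip [  3.  -35.6  -1.6] [ -9.5 -54.2 -12.4] [  9.  -20.1   4. ]
grip axis X vs Y slope [-0.   2.1]
scene [[363.7 232.2]
 [351.7 227. ]
 [371.7 245.2]]
(-1, 3) 55 [-21.  -19.2  -0.9] [17.2 12.   2.9]
(3, 6) 15 [-16.4 -15.9   3. ] [14.7  7.7  5.7]
(6, 14) 9 [ -5.6 -13.2   6.5] [ 5.8  0.7 13.7]
(14, 35) 67 [-19.9 -20.4  17.9] [10.9  3.5 34.7]
(35, 42) 33 [-22.  -19.6  35.3] [ 8.1 14.2 41.9]
(42, 46) 50 [-22.7 -17.   42.2] [ 7.8  9.9 46. ]
(46, 50) 22 [-18.3 -15.7  46. ] [ 4.9  9.2 49.3]
(50, 60) 0  
grip [  1.8 -49.   -2.7] [-11.8 -71.3 -15.4] [ 10.7 -20.4   5.5]
grip axis X vs Y slope [0.1 5.8]
```

```bash
cat > fit.py <<'E'
from ins import *
np.set_printoptions(precision=3,suppress=True)
for _ in range(2):
  grab("wrist");w=V("wrist");h0=H@S-[0,0,.0023]
  uv=np.stack(np.meshgrid(np.arange(0,640),np.arange(0,400)),-1).reshape(-1,2);Q=(w.pt(uv)@S-h0)*1000
  k=(abs(Q[:,0]+9)<18)&(abs(Q[:,1])<16)&(Q[:,2]>35)&(Q[:,2]<60);P=Q[k];U=uv[k]
  g=w.p[U[:,1],U[:,0]].mean(1);P=P[g<75];print(len(P))
  c=P.mean(0);n=np.linalg.svd(P-c,full_matrices=False)[2][2];n*=np.sign(n[2]);r=(P-c)@n;P=P[abs(r)<1.5]
  c=P.mean(0);n=np.linalg.svd(P-c,full_matrices=False)[2][2];n*=np.sign(n[2])
  cen=np.median([P.min(0),P.max(0)],0);print("face n",n,"tilt rad",np.arccos(n[2]),"centre",cen,"ext",np.ptp(P,0),"collar front",cen-44*n, "by centre/44:",np.hypot(*cen[:2])/44)
  e=(abs(abs(Q[:,1])-12)<3)&(abs(Q[:,0])<12)&(abs(Q[:,2])<4);E=Q[e];c=E.mean(0);m=np.linalg.svd(E-c,full_matrices=False)[2][2];m*=np.sign(m[2]);print("ear n",m,c,"angle to ear",np.arccos(m@n))
E
python3 fit.py
```

```text
249
face n [-0.193  0.01   0.981] tilt rad 0.1945482561633219 centre [-9.659  0.061 45.132] ext [22.242 21.106  5.376] collar front [-1.164 -0.373  1.962] by centre/44: 0.21953446226199225
ear n [-0.058  0.005  0.998] [1.567 0.018 0.237] angle to ear 0.1364933076967844
252
face n [-0.193  0.001  0.981] tilt rad 0.19422766636589847 centre [-9.671  0.05  44.955] ext [22.883 21.088  6.027] collar front [-1.179 -0.012  1.782] by centre/44: 0.21979764481920736
ear n [-0.044 -0.     0.999] [ 1.555 -0.294  0.237] angle to ear 0.15019004304195085
```

The pin sags about 0.15 rad, which is the play in the holes, and that is within 0.22. Its collar is about 2 mm off the ear, it is at rest and the gripper is clear. I'm handing in.

```bash
python3 -c "
from h import *
print(order.job_done())"
```

```text
the job is handed in; nothing more can be done
None
```

I handed the job in at about 20 s of the 72 s: the lever is at its off stop and the long pin is through both ears and the lever, let go, with its collar about 2 mm off the ear and tilted 0.14–0.19 rad against the 0.22 limit; no verdict came back.

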